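# Turn the capacitor tray over into its empty twin

## Robot

A 6-joint arm with a two-finger parallel gripper is mounted at the origin on the work surface. World frame = base frame: x ahead of the robot, y to its left, z up, the work surface at z = 0. Lengths are in m, angles in rad, forces in N, time in s.
With the tool pointing down it reaches from about 0.25 to 0.725 m from the base axis. Payload 4 kg.
Tool frame: the origin (TCP) lies on the centre line of the jaws, within the pads' length; the fingertips stand 14 mm ahead of it and the grasp point (between the pads) lies 5 mm behind it; z points along the fingers, x is the direction in which the jaws open and shut, and the axes are right-handed (so a half turn about z gives the same grasp; the last joint's range is limited). The gripper opens to 85 mm and grips with 20 to 120 N. Pads are 22 mm wide; open, the fingers measure 114 mm over their backs; the gripper's body (76 mm by 85 mm) begins 54 mm behind the grasp point. The pads swing forward as they close: fully open they stand 13 mm farther back than shut.
Start: joints at [1.32, 0.241, 0.005, 1.335, 0, 1.571], TCP at [0.124, 0.484, 0.245] pointing down, gripper open.
Joint ranges: [-2.72, 2.72], [-1.05, 1.87], [-1.09, 1.28], [-1.99, 2.15], [-1.42, 1.44], [-3.14, 3.14]. Speed limits (rad/s): [2.79, 2.79, 3.14, 3.14, 3.14, 3.14].

## Interface

Orientations are given as a unit quaternion [x, y, z, w].
In Python, from workcell import get_obs, optics, ticket gives the robot as it stands.
- The arm moves only by the shell command python3 -m inch 'ROWS'. ROWS is JSON, a list that holds one entry, the list of rows, each a list of 5 numbers: the finger opening in cm, from 0 to 8.54, then the shift along the tool's x, y, z in cm, then the turn about the tool's z in degrees. In form: [[[fingers, dx, dy, dz, roll], ...]]. A call has exactly 5 rows; each row is the pose to reach, as a shift and turn from the pose measured when the call began, along the tool's axes at that moment; what a row does not reach only later rows make up. A row lasts 1/8 s, in which the tool goes at most 62.5 mm and 10.7 degrees, less where a joint would pass 70% of its speed; a pose out of reach is approached as far as the arm can. A call with a gripper value outside its range is refused whole. The fingers move at their own pace and stop on an object; the grip force is fixed at half the most. Time passes only in rows, so rows that repeat a pose let the fingers close, or fill a call up. It gives the time, the measured TCP pose, the force and the opening at its end, in the units of the state.
- get_obs(): the state, without advancing time (a new reading comes with each control period).
- optics.camera(name): name is "scene" or "top"; returns (picture, depth): 480x640x3 uint8, red, green, blue; 480x640 float32, m along the optical axis (not along the pixel's ray), 0 where there is no reading.
- optics.camera_info(name): a dict with "vfov" (degrees; the focal length in pixels is half the picture's height over the tangent of half this angle, whatever the lens; pixels are square), "cx", "cy" (the principal point, pixels), "R" (3x3) and "t" (3): a world point X has camera coordinates R X + t. Camera axes: x right, y down, z forward; pixel columns grow to the right and rows downward; lengths in m; the calibration is good to about 2 mm. A picture is of the moment at which its call begins. camera_info takes no time and is no camera call.
- ticket.job_done(): hands the job in, once; it reports no verdict.
The state is a dict: "clock": time; "joint_pos": joint angles; "joint_vel": joint speeds; "tau": joint torques, N m; "eef_pos": TCP position; "tool_rot": TCP orientation; "ft_force": force on the tool from outside, world axes, zero at the start; "ft_torque": the same for the moment, N m; "grip_width": finger opening in m.
Only numpy, scipy, OpenCV 4.12 (cv2) and the standard library are available. Lean on these libraries where they do the work, as an engineer would, in place of code of your own. Each camera call takes 0.05 s, during which the arm holds its last target.

## Task

Move all four capacitor cans at once from the full tray into its empty twin, without the gripper touching the cans: lay the empty tray face-down on the full one so that they close edge to edge, then take the closed pair together over to the other side of the V-shaped cradle, so that it leans there the other way up. Then lift the emptied tray off and lean it, face up, on the side where the full tray stood, leaving the newly filled tray home on the other side; do not disturb the spool, jar or screwdriver.

Things in the scene. Friction and masses are not known exactly. Their poses are not given: they have to be found in the camera images.
- cradle: Fixed V-shaped aluminium rest on a 170 x 240 mm base plate. Origin: underside centre, on the bench; x along the valley, y to the left side, z up. Two mirror-image sides, 55 deg from horizontal: a tray leans back outwards, upper edge outermost, face looking up across the valley. Foot lines at y = +-46, z = 22 mm; tray backs touch two ribs each side, at x = +-50 to +-70, up to 72 mm up the slope.
- left_rest (a point): Where a tray's origin (centre of its back) lies when it leans home on the left (+y) side, centred along the valley: 40 mm up the slope from the foot. Axes as the cradle's. Between and above the ribs there is room for a finger behind the tray.
- right_rest (a point): The same point on the right (-y) side. On each side the lower edge stands on a ledge square to the slope, 36 mm deep, which carries one tray or both face to face. The ledges' inner tips are at cradle y = +-17, z = 43 mm: lift trays over them.
- tray_a: Pocket tray, identical to the other: grey plastic, 148 (x) x 80 (y) x 17.5 mm thick (z), 0.10 to 0.17 kg. Origin: centre of its flat back; +z points out of the open pocket side, +y towards the edge with the tab. Starts on the left side, face up, tab at the top, up to 10 mm off-centre along the valley, with the four cans in its pockets.
- tray_b: Pocket tray, identical to the other: grey plastic, 148 (x) x 80 (y) x 17.5 mm thick (z), 0.10 to 0.17 kg. Origin: centre of its flat back; +z points out of the open pocket side, +y towards the edge with the tab. Starts empty on the right side, face up, tab at the top, up to 10 mm off-centre along the valley.
- tray_a_tab (a point): Centre of tray_a's gripping tab (tray frame x 54, y 58, z 4.5 mm): a flat tongue 32 mm along x, 9 mm thick (z 0 to 9), standing 34 mm out of the tray's +y edge (y 40 to 74).
- tray_b_tab (a point): Centre of tray_b's tab, of the same form and place in its tray. With the trays face to face the tabs stand at opposite ends, so each tray can be taken alone by its tab; between the tabs both upper edges can be gripped together, 35 mm thick.
- tray_a_face (a point): Centre of tray_a's open side, in the plane of the rims (tray frame 0, 0, 17.5 mm). Four pockets, 64 (x) x 28 (y) mm, 13.5 mm deep over a 4 mm floor, centred at x = +-36, y = +-19 mm.
- tray_b_face (a point): Centre of tray_b's open side, likewise, same pockets. Trays closed face to face: these two points meet, origins 35 mm apart, x axes opposite, y axes alike, z axes opposite.
- can0: Aluminium capacitor can, a loose cylinder 60 mm long and 24 mm across, lying lengthwise (along tray x) in a pocket and standing about 11 mm proud of the rims; 28 to 56 g. Origin: its centre; x along its axis.
- can1: Aluminium capacitor can, a loose cylinder 60 mm long and 24 mm across, lying lengthwise (along tray x) in a pocket and standing about 11 mm proud of the rims; 28 to 56 g. Origin: its centre; x along its axis.
- can2: Aluminium capacitor can, a loose cylinder 60 mm long and 24 mm across, lying lengthwise (along tray x) in a pocket and standing about 11 mm proud of the rims; 28 to 56 g. Origin: its centre; x along its axis.
- can3: Aluminium capacitor can, a loose cylinder 60 mm long and 24 mm across, lying lengthwise (along tray x) in a pocket and standing about 11 mm proud of the rims; 28 to 56 g. Origin: its centre; x along its axis.
- spool: Bystander: white spool, 64 mm across, 50 mm high, upright on the bench. Origin: centre of its underside.
- jar: Bystander: small amber jar with a black cap, 60 mm across and 60 mm high. Origin: centre of its underside.
- screwdriver: Bystander: screwdriver, 180 mm long, lying on the bench.
Mind the look-alikes: they are no part of the job. What is shaped like the tray_b but pink or turquoise is not meant.

How it is judged:
On the way, in this order (a step that is already met when the one before it is completed fails the run):
1. the empty tray lies closed, face-down, on the full tray on the left side (distance between tray_a_face and tray_b_face below 0.006 m and angle between the z axis of tray_a and the z axis of tray_b, either way round below 0.08 rad and angle between the y axis of tray_a and the y axis of tray_b, either way round below 0.08 rad and distance between tray_a and left_rest below 0.025 m and angle between tray_a's own z axis and vertical between 0.84 and 1.08 rad), for 0.2 s.
2. the closed pair leans on the right side the other way up, the cans now in the tray beneath (distance between tray_a_face and tray_b_face below 0.006 m and angle between the z axis of tray_a and the z axis of tray_b, either way round below 0.08 rad and angle between the y axis of tray_a and the y axis of tray_b, either way round below 0.08 rad and distance between tray_b and right_rest below 0.025 m and angle between tray_b's own z axis and vertical between 0.84 and 1.08 rad and angle between tray_a's own z axis and vertical above 2 rad and x of can0 in the frame of tray_b between -0.07 and 0.07 m and y of can0 in the frame of tray_b between -0.038 and 0.038 m and z of can0 in the frame of tray_b between 0.01 and 0.021 m and x of can1 in the frame of tray_b between -0.07 and 0.07 m and y of can1 in the frame of tray_b between -0.038 and 0.038 m and z of can1 in the frame of tray_b between 0.01 and 0.021 m and x of can2 in the frame of tray_b between -0.07 and 0.07 m and y of can2 in the frame of tray_b between -0.038 and 0.038 m and z of can2 in the frame of tray_b between 0.01 and 0.021 m and x of can3 in the frame of tray_b between -0.07 and 0.07 m and y of can3 in the frame of tray_b between -0.038 and 0.038 m and z of can3 in the frame of tray_b between 0.01 and 0.021 m), for 0.2 s.
At the end, for the whole second after the job is handed in: tray_b leans home face up on the right side and tray_a face up on the left side (each origin within 25 mm of its rest point, each face 55 +- 7 deg from vertical); all four cans lie in tray_b's pockets (centres 10 to 21 mm above its back); trays and cans at rest (under 20 mm/s) (distance between tray_b and right_rest below 0.025 m and angle between tray_b's own z axis and vertical between 0.84 and 1.08 rad and distance between tray_a and left_rest below 0.025 m and angle between tray_a's own z axis and vertical between 0.84 and 1.08 rad and x of can0 in the frame of tray_b between -0.07 and 0.07 m and y of can0 in the frame of tray_b between -0.038 and 0.038 m and z of can0 in the frame of tray_b between 0.01 and 0.021 m and x of can1 in the frame of tray_b between -0.07 and 0.07 m and y of can1 in the frame of tray_b between -0.038 and 0.038 m and z of can1 in the frame of tray_b between 0.01 and 0.021 m and x of can2 in the frame of tray_b between -0.07 and 0.07 m and y of can2 in the frame of tray_b between -0.038 and 0.038 m and z of can2 in the frame of tray_b between 0.01 and 0.021 m and x of can3 in the frame of tray_b between -0.07 and 0.07 m and y of can3 in the frame of tray_b between -0.038 and 0.038 m and z of can3 in the frame of tray_b between 0.01 and 0.021 m and linear speed of each of tray_a, tray_b, can0, can1, can2, can3 below 0.02 m/s); the robot touches nothing.
It fails at once if the gripper's fingers touch a capacitor can (contact force between the fingers and can0 above 0.5 N or contact force between the fingers and can1 above 0.5 N or contact force between the fingers and can2 above 0.5 N or contact force between the fingers and can3 above 0.5 N).
It fails at once if a bystander is moved more than 20 mm (distance of any of spool, jar, screwdriver from where it was at the start of the episode above 0.02 m).
It also fails if it takes over 59 s, if anything falls off the work surface, if the arm or the gripper's body presses on something with over 40 N, if the wrist force passes 120 N, or if a joint passes its speed limit or range.

## Working session

There is one attempt and no reset: what is moved stays moved. The work goes in short steps, Python scripts to look and compute and a shell command to move; the robot and the scene stay as the last step left them, time stands still between calls to the robot, and variables do not carry over. Pictures are saved under pics/ and viewed, and the job is handed in when it is done.

```bash
ls -la; mkdir -p pics
cat > h.py <<'E'
import numpy as np, cv2
from workcell import get_obs, optics, ticket
def grab(n):
    p,d=optics.camera(n); np.savez(f'/tmp/{n}.npz',p=p,d=d); return p,d
def K(n):
    i=optics.camera_info(n); f=240/np.tan(np.radians(i['vfov'])/2); return f,i['cx'],i['cy'],np.array(i['R']),np.array(i['t'])
def pts(n,d):
    f,cx,cy,R,t=K(n); v,u=np.mgrid[0:480,0:640]
    c=np.stack([(u-cx)/f*d,(v-cy)/f*d,d],-1); return (c-t)@R
def proj(n,X):
    f,cx,cy,R,t=K(n); c=np.asarray(X)@R.T+t; return np.stack([cx+f*c[...,0]/c[...,2],cy+f*c[...,1]/c[...,2]],-1)
E
python3 - <<'E'
from h import *
import json
o=get_obs(); print({k:np.round(v,3).tolist() for k,v in o.items()})
for n in('scene','top'):
    p,d=grab(n); cv2.imwrite(f'pics/{n}0.png',p[...,::-1]); print(n,optics.camera_info(n),(d==0).mean())
E
```

```text
total 12
drwxr-xr-x  3 agent agent 4096 Dec  7 16:04 .
drwxr-xr-x 23 root  root  4096 Dec  7 16:04 ..
drwxr-xr-x  2 agent agent 4096 Dec  7 16:04 pics
{'clock': 0.0, 'joint_pos': [1.32, 0.241, 0.004, 1.335, 0.0, 1.571], 'joint_vel': [0.0, -0.0, 0.001, 0.001, -0.002, 0.001], 'tau': [0.0, -37.232, 25.241, 0.017, -0.0, -0.0], 'eef_pos': [0.124, 0.484, 0.244], 'tool_rot': [0.79, 0.613, -0.001, 0.001], 'ft_force': [0.884, 0.166, -0.349], 'ft_torque': [0.005, 0.009, 0.005], 'grip_width': 0.085}
scene {'vfov': 45.08331498750361, 'cx': 327.9123201341528, 'cy': 240.39327828252559, 'R': array([[-0.37134941,  0.92843947,  0.00998868],
       [ 0.70901896,  0.29050062, -0.64257412],
       [-0.59949289, -0.23153736, -0.76615842]]), 't': array([ 0.28842226, -0.27024697,  1.86674123])} 0.004114583333333333
top {'vfov': 53.78443686354278, 'cx': 333.2384346489417, 'cy': 235.53474726223897, 'R': array([[-0.01069897, -0.99985143,  0.01351503],
       [-0.9907422 ,  0.00877031, -0.13547315],
       [ 0.13533449, -0.01483934, -0.99068884]]), 't': array([-0.12197208,  0.54283196,  1.10764326])} 0.0040104166666666665
```

View pics/scene0.png

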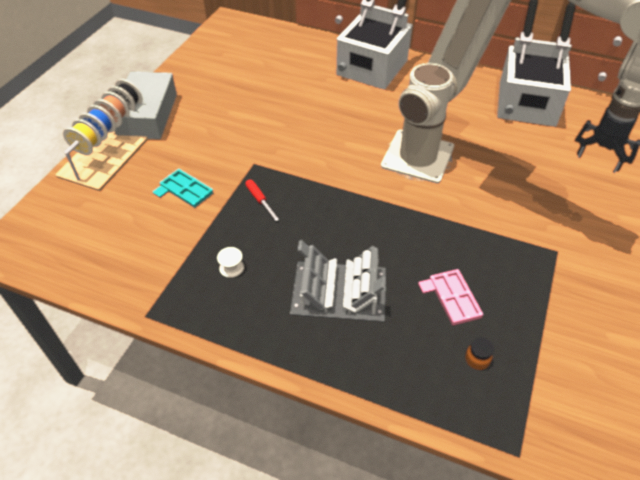

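View pics/top0.png

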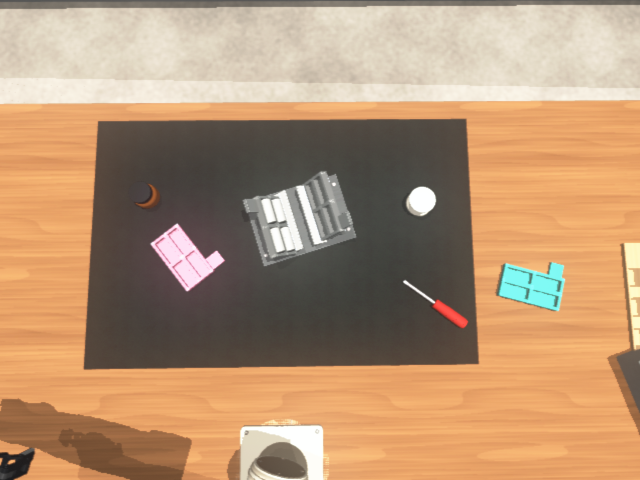

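The two pictures show the cradle (grey, top px ~(300,218)). Its cans are on the image-left (+y) side. The spool is at (421,201), jar at (146,195) and screwdriver at (436,304). The pink tray at (186,258) and the turquoise tray at (532,287) are look-alikes. The grey empty tray on the right side of the cradle, at about (325,208), is tray_b. I'll enlarge that area to confirm.

Run:
```python
from h import *
p=np.load('/tmp/top.npz');c=p['p'][160:275,230:370]
cv2.imwrite('pics/topz.png',cv2.resize(c[...,::-1],None,fx=5,fy=5,interpolation=cv2.INTER_CUBIC))
P=pts('top',p['d']); 
R=P[160:275,230:370]; z=R[...,2]
print('bench z',np.median(P[300:340,250:350,2]))
im=np.clip(z/0.16*255,0,255).astype(np.uint8)
cv2.imwrite('pics/topzd.png',cv2.resize(cv2.applyColorMap(im,cv2.COLORMAP_JET),None,fx=5,fy=5,interpolation=cv2.INTER_NEAREST))
p=np.load('/tmp/scene.npz');c=p['p'][230:330,280:400]
cv2.imwrite('pics/scz.png',cv2.resize(c[...,::-1],None,fx=6,fy=6,interpolation=cv2.INTER_CUBIC))
```

```text
bench z 0.0009474782278499298
```

View pics/topz.png

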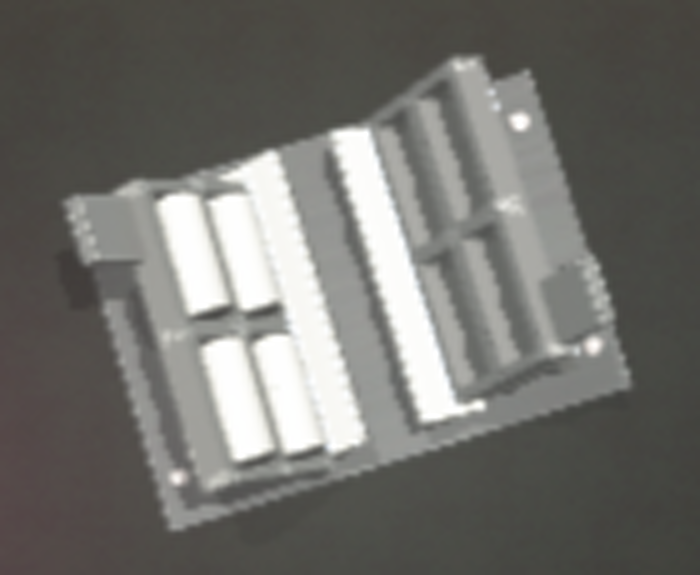

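View pics/topzd.png

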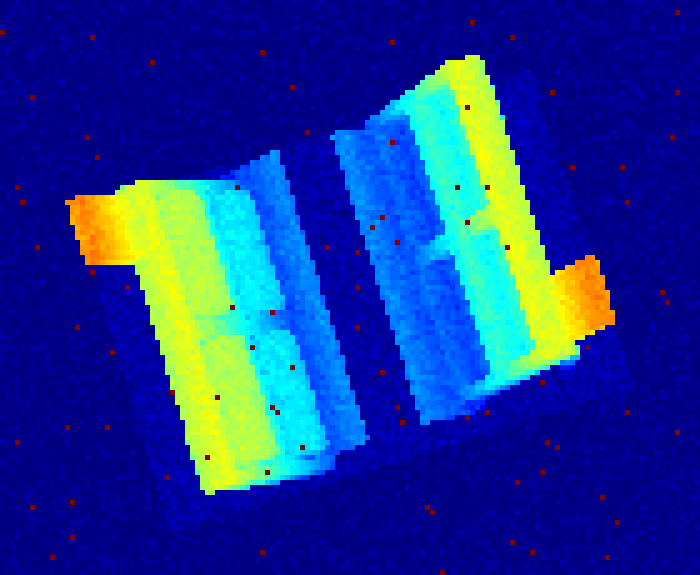

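View pics/scz.png

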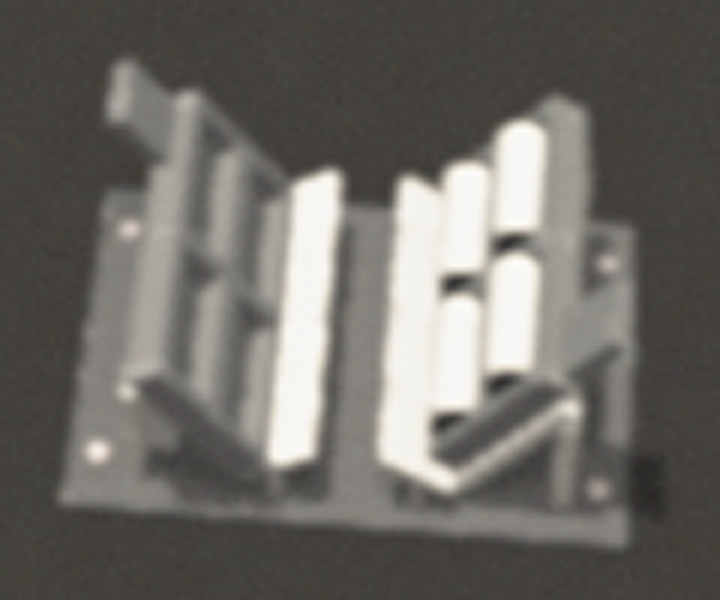

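Run:
```python
from h import *
q=np.load('/tmp/top.npz');p,d=q['p'],q['d'];P=pts('top',d)
f,cx,cy,R,t=K('top')
def ray(u,v,z):
    r=np.array([(u-cx)/f,(v-cy)/f,1.])@R; C=-t@R; return C+r*(z-C[2])/r[2]
def crop(x,y): return 230+x/5-.4,160+y/5-.4
zp=np.median(P[215:222,300:303,2]); print('plate z valley',zp)
c=[ray(*crop(*a),0.006) for a in((527,70),(632,385),(172,530))]
c=np.array(c);print(c.round(4)); print('lens',np.linalg.norm(c[0]-c[1]),np.linalg.norm(c[1]-c[2]),'centre',((c[0]+c[2])/2).round(4))
e1=c[0]-c[1]; e2=c[2]-c[1]; print('yaw',np.degrees(np.arctan2(e1[1],e1[0])),np.degrees(np.arctan2(-e2[0],e2[1])))
# tips of ledges (inner edges), z .043
L=[(278,150),(365,440)];Rr=[(335,132),(420,425)]
for n,l in(('L',L),('R',Rr)):
    a=[ray(*crop(*k),.043) for k in l]; v=a[0]-a[1]; print(n,np.round(a,4).tolist(),np.degrees(np.arctan2(v[1],v[0])),np.linalg.norm(v))
```

```text
plate z valley 0.005536464726389382
[[ 0.7043 -0.1339  0.006 ]
 [ 0.5428 -0.1844  0.006 ]
 [ 0.4728  0.0435  0.006 ]]
lens 0.16921449436252806 0.23840924629732121 centre [ 0.5885 -0.0452  0.006 ]
yaw 17.353658431157164 17.07831851205022
L [[0.655, -0.0113, 0.043], [0.5123, -0.0534, 0.043]] 16.450326055932244 0.14872117003468843
R [[0.6638, -0.039, 0.043], [0.5193, -0.0798, 0.043]] 15.759750741565474 0.1500531394296935
```

```bash
cat >> h.py <<'E'
C0=np.array([0.588,-0.0455,0.]);YAW=np.radians(16.8)
def tocr(P,C=None,yaw=None):
    C=C0 if C is None else C; yaw=YAW if yaw is None else yaw
    c,s=np.cos(yaw),np.sin(yaw); D=P-C
    return np.stack([c*D[...,0]+s*D[...,1],-s*D[...,0]+c*D[...,1],D[...,2]],-1)
def fromcr(Q):
    c,s=np.cos(YAW),np.sin(YAW);Q=np.asarray(Q)
    return np.stack([c*Q[...,0]-s*Q[...,1],s*Q[...,0]+c*Q[...,1],Q[...,2]],-1)+C0
def xsec(n,d,name,xr=(-.1,.1)):
    Q=tocr(pts(n,d)).reshape(-1,3); Q=Q[(d.ravel()>0)&(abs(Q[:,1])<.15)&(Q[:,0]>xr[0])&(Q[:,0]<xr[1])&(Q[:,2]>-.02)&(Q[:,2]<.4)]
    im=np.full((600,800,3),255,np.uint8); g=lambda y,z:(int(400-y*2600),int(590-z*2600))
    for x,y,z in Q:
        cv2.circle(im,g(y,z),1,tuple(int(a) for a in cv2.applyColorMap(np.uint8([[np.clip((x-xr[0])/(xr[1]-xr[0])*255,0,255)]]),2)[0,0]),-1)
    S,Cc=np.sin(np.radians(55)),np.cos(np.radians(55))
    for sg in(1,-1):
        F=np.array([sg*.046,.022]);u=np.array([sg*Cc,S]);m=np.array([-sg*S,Cc])
        for a,b in((F,F+u*.08),(F,F+m*.036),(F+m*.0175,F+m*.0175+u*.08),(F+m*.035,F+m*.035+u*.08)): cv2.line(im,g(*a),g(*b),(0,0,0),1)
    cv2.imwrite(name,im)
E
python3 - <<'E'
from h import *
q=np.load('/tmp/top.npz');xsec('top',q['d'],'pics/xs0.png')
q=np.load('/tmp/scene.npz');xsec('scene',q['d'],'pics/xs1.png')
E
```

```text
(no output)
```

View pics/xs0.png

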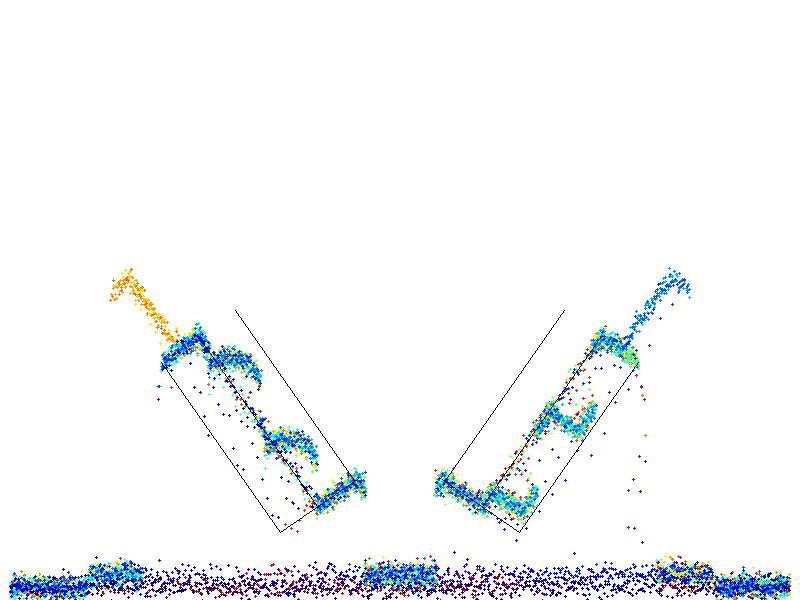

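View pics/xs1.png

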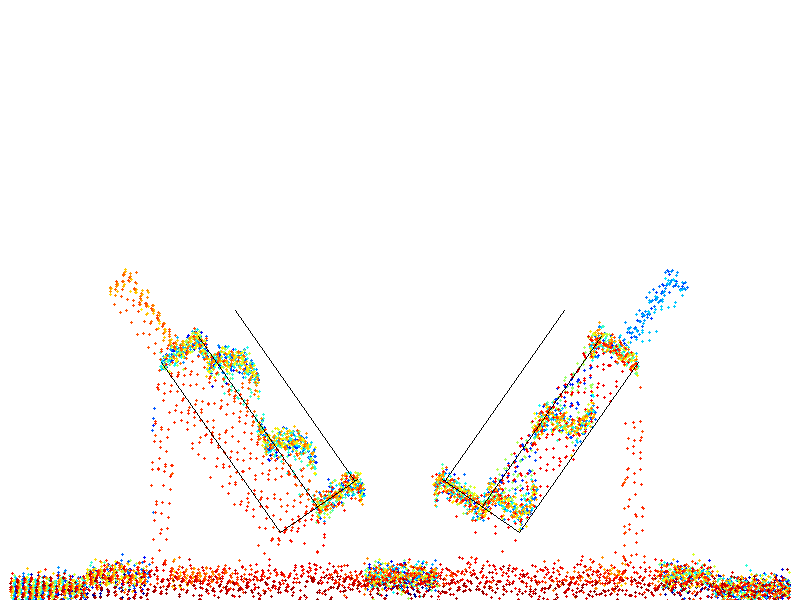

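Run:
```python
from h import *
for n in('top','scene'):
    q=np.load(f'/tmp/{n}.npz');Q=tocr(pts(n,q['d'])).reshape(-1,3);Q=Q[q['d'].ravel()>0]
    for sg,nm in((1,'A'),(-1,'B')):
        m=(Q[:,2]>.103)&(Q[:,2]<.135)&(sg*Q[:,1]>.085)&(sg*Q[:,1]<.125)&(abs(Q[:,0])<.09);T=Q[m]
        m2=(Q[:,2]>.08)&(Q[:,2]<.103)&(sg*Q[:,1]>.07)&(sg*Q[:,1]<.095)&(abs(Q[:,0])<.1);U=Q[m2]
        print(n,nm,'tab x',np.percentile(T[:,0],[1,50,99]).round(4),len(T),'tray top edge x',np.percentile(U[:,0],[.5,99.5]).round(4),'mid',U[:,0][[U[:,0].argmin(),U[:,0].argmax()]].mean().round(4))
```

```text
top A tab x [0.0297 0.0449 0.0606] 128 tray top edge x [-0.0818  0.065 ] mid -0.0078
top B tab x [-0.0655 -0.0505 -0.0344] 130 tray top edge x [-0.0698  0.0771] mid 0.0043
scene A tab x [0.0286 0.0485 0.063 ] 101 tray top edge x [-0.0821  0.0677] mid -0.0067
scene B tab x [-0.0656 -0.0469 -0.0319] 89 tray top edge x [-0.0688  0.0803] mid 0.0053
```

```bash
cat >> h.py <<'E'
from scipy.spatial.transform import Rotation as Ro
def st():
    o=get_obs(); Rt=Ro.from_quat(o['tool_rot']).as_matrix(); a=np.degrees(np.arctan2(Rt[1,0],Rt[0,0]))
    print('t %.2f cr(mm) %s xang %.1f (want 106.8) zdir %s F %s w %.1f j6 %.2f'%(o['clock'],(tocr(np.array(o['eef_pos']))*1e3).round(1),a,Rt[:,2].round(3),np.round(o['ft_force'],1),o['grip_width']*1e3,o['joint_pos'][5])); return o,Rt
def to(*Q):
    o,Rt=st()
    for q in Q: print(q,'-> tool cm',((fromcr(np.array(q)/1e3)-np.array(o['eef_pos']))@Rt*100).round(2))
E
python3 - <<'E'
from h import *
to((-50,-99,240),(-50,-99,114))
E
```

```text
t 0.10 cr(mm) [-291.2  640.9  244.5] xang 75.6 (want 106.8) zdir [-0.    -0.002 -1.   ] F [0.1 1.  0.4] w 85.7 j6 1.57
(-50, -99, 240) -> tool cm [-50.82  58.94   0.54]
(-50, -99, 114) -> tool cm [-50.8   58.94  13.14]
```

```bash
python3 -m inch '[[[6,-4,4.7,0,-8],[6,-8,9.4,0,-16],[6,-12,14,0,-24],[6,-16,18.6,0,-31.2],[6,-20,23.3,0,-31.2]]]'; python3 -c "
from h import *
to((-50,-99,240))"
```

```text
clock: 0.72
eef_pos: [0.3006, 0.2305, 0.2447]
tool_rot: [0.595, 0.803, -0.001, 0.0]
ft_force: [1.3, 0.3, 0.4]
grip_width: 0.0597
t 0.72 cr(mm) [-195.4  347.3  244.7] xang 106.9 (want 106.8) zdir [-0.    -0.002 -1.   ] F [1.3 0.3 0.4] w 59.7 j6 0.36
(-50, -99, 240) -> tool cm [-44.66  14.45   0.53]
```

```bash
python3 -m inch '[[[4.5,-5.9,1.9,0,0],[4.5,-11.8,3.8,0,0],[4.5,-17.7,5.7,0,0],[4.5,-23.6,7.6,0,0],[4.5,-29.5,9.5,0,0]]]'; python3 -c "
from h import *
to((-50,-99,240),(-50,-99,150),(-50,-99,114))"
```

```text
clock: 1.35
eef_pos: [0.478, -0.026, 0.2449]
tool_rot: [0.596, 0.803, -0.001, 0.0]
ft_force: [1.1, 0.8, 1.0]
grip_width: 0.0445
t 1.35 cr(mm) [-99.7  50.4 244.9] xang 106.9 (want 106.8) zdir [-0.001 -0.001 -1.   ] F [1.1 0.8 1. ] w 44.5 j6 -0.35
(-50, -99, 240) -> tool cm [-14.95   4.95   0.5 ]
(-50, -99, 150) -> tool cm [-14.94   4.96   9.5 ]
(-50, -99, 114) -> tool cm [-14.93   4.96  13.1 ]
```

```bash
python3 -m inch '[[[4.5,-5.4,1.8,0,0],[4.5,-10.7,3.6,1,0],[4.5,-14.95,4.95,3.5,0],[4.5,-14.95,4.95,8,0],[4.5,-14.95,4.95,9.5,0]]]'
python3 - <<'E'
from h import *
to((-50,-99,114))
p,d=grab('scene'); c=p[150:330,240:420]; cv2.imwrite('pics/a1.png',cv2.resize(c[...,::-1],None,fx=3.3,fy=3.3,interpolation=cv2.INTER_CUBIC)); xsec('scene',d,'pics/a2.png',(-.1,-.02))
E
```

```text
clock: 1.98
eef_pos: [0.5663, -0.1548, 0.146]
tool_rot: [0.596, 0.803, -0.002, -0.003]
ft_force: [-0.5, 0.8, 0.2]
grip_width: 0.0448
t 1.98 cr(mm) [-52.4 -98.3 146. ] xang 106.8 (want 106.8) zdir [-0.008  0.001 -1.   ] F [-0.5  0.8  0.2] w 44.8 j6 -0.56
(-50, -99, 114) -> tool cm [-0.08  0.26  3.2 ]
```

View pics/a1.png

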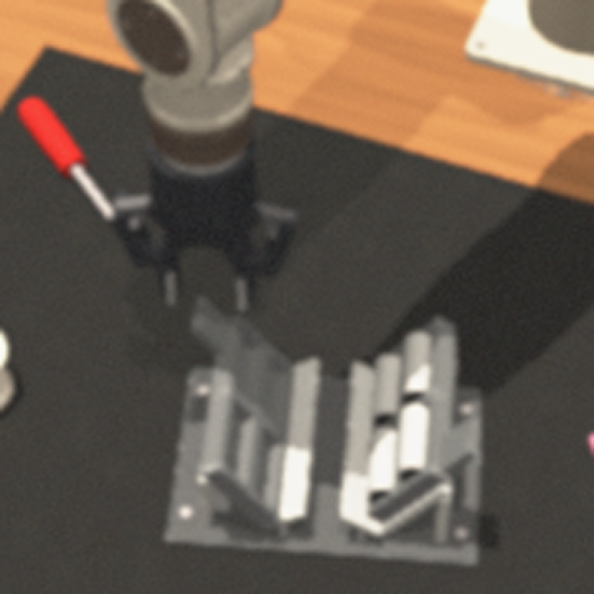

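View pics/a2.png

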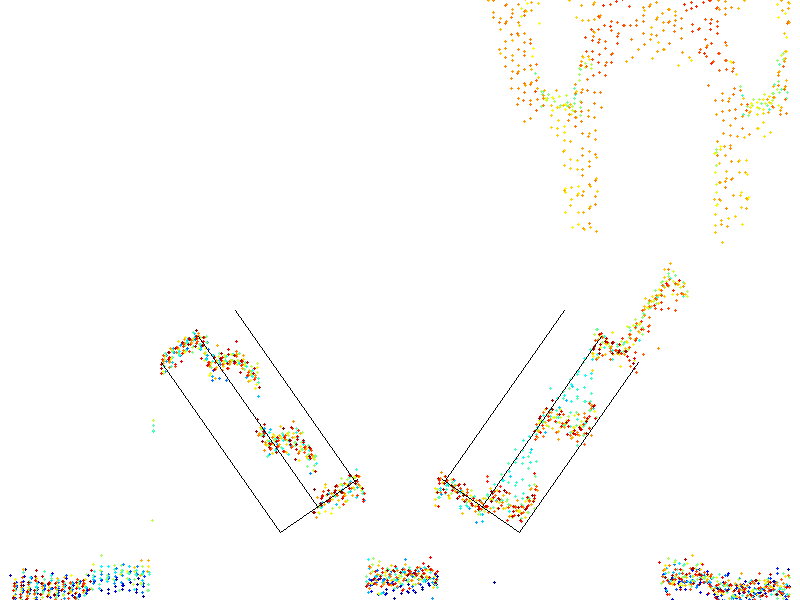

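```bash
python3 -m inch '[[[4.5,-0.1,0.25,2.0,0],[4.5,-0.1,0.25,3.2,0],[3.8,1.3,0.25,2.2,0],[3.0,2.7,0.25,1.3,0],[2.0,4.1,0.25,0.8,0]]]'
python3 - <<'E'
from h import *
to((-50,-45,139))
p,d=grab('scene'); c=p[150:330,240:420]; cv2.imwrite('pics/b1.png',cv2.resize(c[...,::-1],None,fx=3.3,fy=3.3,interpolation=cv2.INTER_CUBIC)); xsec('scene',d,'pics/b2.png')
E
```

```text
clock: 2.65
eef_pos: [0.5573, -0.1131, 0.1403]
tool_rot: [0.595, 0.803, -0.001, -0.002]
ft_force: [-0.7, -0.0, 0.2]
grip_width: 0.02
t 2.65 cr(mm) [-48.9 -55.8 140.3] xang 106.9 (want 106.8) zdir [-0.004  0.    -1.   ] F [-0.7 -0.   0.2] w 20.0 j6 -0.50
(-50, -45, 139) -> tool cm [ 1.08 -0.11  0.13]
```

View pics/b2.png

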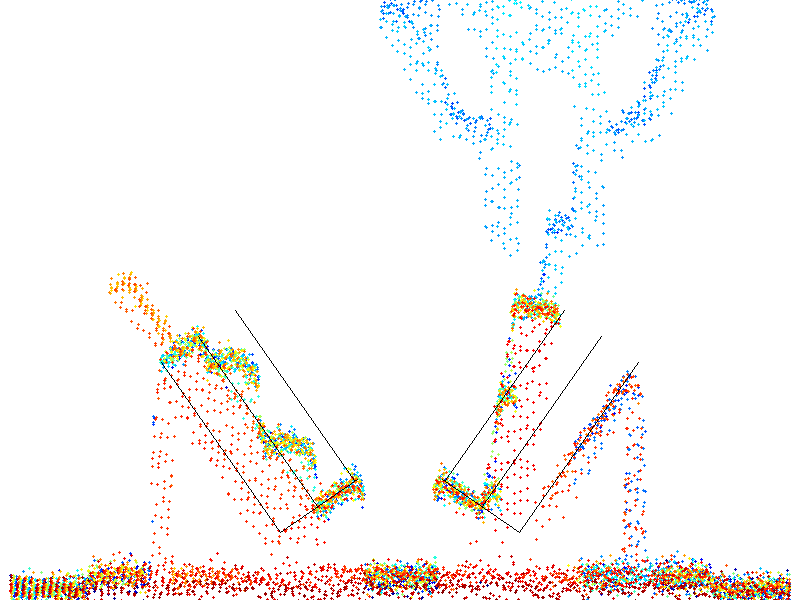

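View pics/b1.png

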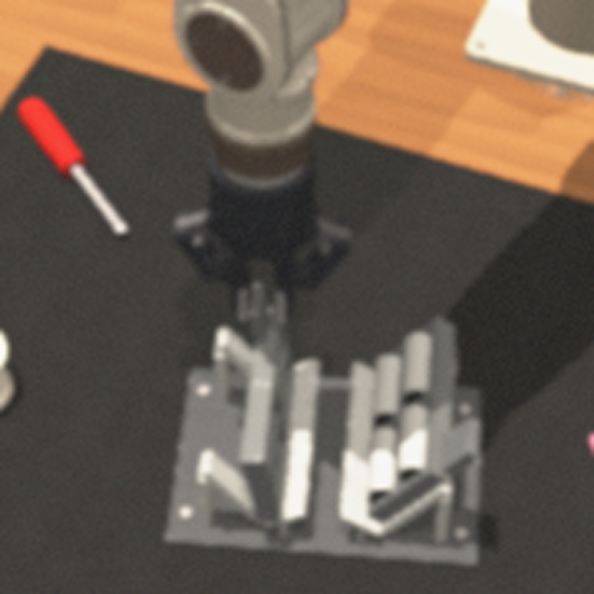

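```bash
python3 -m inch '[[[2.0,0.5,0,0.8,0],[0,0.7,0,0.8,0],[0,0.7,0,0.8,0],[0,0.7,0,0.8,0],[0,0.7,0,-1,0]]]'; python3 -m inch '[[[0,0,0,-4,0],[0,0,-1.2,-6,0],[0,0,-1.2,-6,0],[0,0,-1.2,-6,0],[0,0,-1.2,-6,0]]]'
python3 - <<'E'
from h import *
st()
p,d=grab('scene'); c=p[130:310,240:420]; cv2.imwrite('pics/c1.png',cv2.resize(c[...,::-1],None,fx=3.3,fy=3.3,interpolation=cv2.INTER_CUBIC)); xsec('scene',d,'pics/c2.png')
p,d=grab('top');cv2.imwrite('pics/c3.png',cv2.resize(p[150:275,230:370][...,::-1],None,fx=4,fy=4,interpolation=cv2.INTER_CUBIC));xsec('top',d,'pics/c4.png')
E
```

```text
clock: 3.32
eef_pos: [0.5531, -0.1048, 0.1486]
tool_rot: [0.595, 0.804, -0.002, -0.005]
ft_force: [0.2, -0.3, -2.3]
grip_width: 0.0078
clock: 3.95
eef_pos: [0.5417, -0.1083, 0.207]
tool_rot: [0.595, 0.804, -0.003, -0.006]
ft_force: [1.3, -0.3, -1.7]
grip_width: 0.0079
t 3.95 cr(mm) [-62.5 -46.7 207. ] xang 107.0 (want 106.8) zdir [-0.013  0.003 -1.   ] F [ 1.3 -0.3 -1.7] w 7.9 j6 -0.49
```

View pics/c2.png

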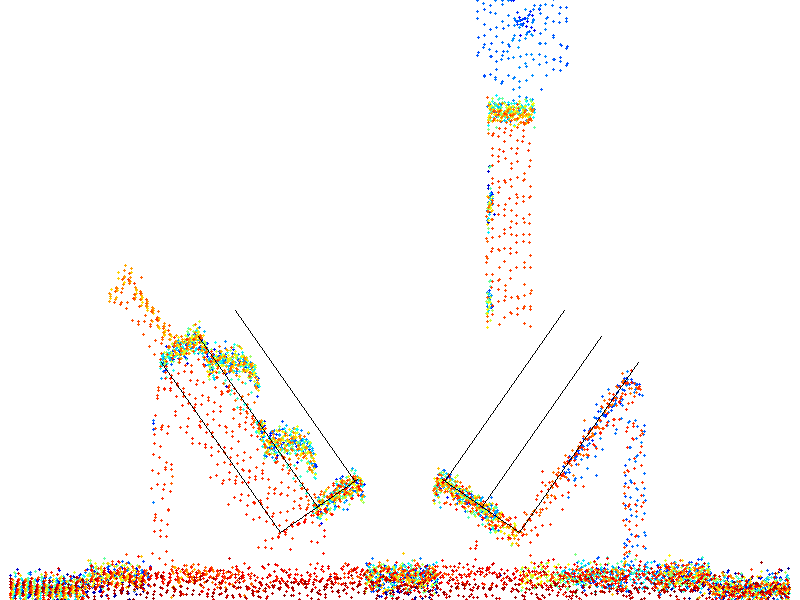

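View pics/c1.png

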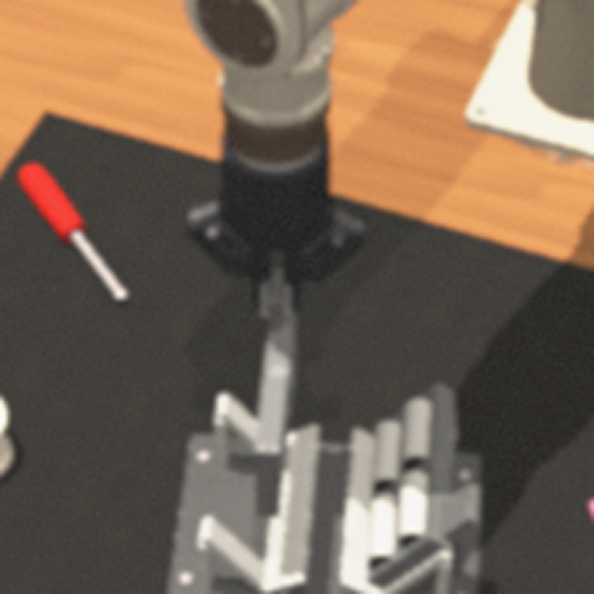

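Run:
```python
from h import *
for n in('top','scene'):
    d=np.load(f'/tmp/{n}.npz')['d'] if 0 else None
p,d0=grab('top'); p1,d1=grab('scene')
for n,d in(('top',d0),('scene',d1)):
    Q=tocr(pts(n,d)).reshape(-1,3);Q=Q[d.ravel()>0]
    U=Q[(Q[:,2]>.175)&(Q[:,2]<.195)&(Q[:,1]>-.056)&(Q[:,1]<-.03)]
    x=U[:,0];print(n,len(U),'x',np.percentile(x,[.5,99.5]).round(4),'y',np.percentile(U[:,1],[2,98]).round(4),'zfit',np.polyfit(x[x>-.03],U[x>-.03][:,2],1).round(4),'yfit',np.polyfit(x[x>-.03],U[x>-.03][:,1],1).round(4))
    A=Q[(Q[:,2]>.083)&(Q[:,2]<.103)&(Q[:,1]>.072)&(Q[:,1]<.095)];print('A x',np.percentile(A[:,0],[.5,99.5]).round(4))
    W=Q[(Q[:,2]>.095)&(Q[:,2]<.17)&(Q[:,1]>-.056)&(Q[:,1]<-.03)];print('lower z',np.percentile(W[:,2],[1]).round(4))
to((-62,14,160))
```

```text
Traceback (most recent call last):
IndexError: index -1 is out of bounds for axis 0 with size 0
```

Run:
```python
from h import *
for n in('top','scene'):
    d=np.load(f'/tmp/{n}.npz')['d']
    Q=tocr(pts(n,d)).reshape(-1,3);Q=Q[d.ravel()>0]
    U=Q[(Q[:,2]>.175)&(Q[:,2]<.195)&(Q[:,1]>-.056)&(Q[:,1]<-.03)]
    x=U[:,0];print(n,len(U))
    if len(U)>50: print('x',np.percentile(x,[.5,99.5]).round(4),'y',np.percentile(U[:,1],[2,98]).round(4),'zfit',np.polyfit(x[x>-.03],U[x>-.03][:,2],1).round(4),'yfit',np.polyfit(x[x>-.03],U[x>-.03][:,1],1).round(4))
    A=Q[(Q[:,2]>.083)&(Q[:,2]<.103)&(Q[:,1]>.072)&(Q[:,1]<.095)]
    if len(A):print('A x',np.percentile(A[:,0],[.5,99.5]).round(4))
    W=Q[(Q[:,2]>.095)&(Q[:,2]<.17)&(Q[:,1]>-.056)&(Q[:,1]<-.03)]
    if len(W):print('lower z',np.percentile(W[:,2],[1]).round(4))
to((-62,14,160))
p=np.load('/tmp/top.npz')['p'];cv2.imwrite('pics/c5.png',p[...,::-1])
```

```text
top 0
A x [-0.0353  0.0651]
scene 321
x [-0.0641  0.0652] y [-0.0512 -0.0343] zfit [-0.0191  0.1846] yfit [ 0.0033 -0.0428]
A x [-0.9114  0.0683]
lower z [0.1017]
t 4.15 cr(mm) [-62.1 -46.9 207.9] xang 107.0 (want 106.8) zdir [-0.012  0.003 -1.   ] F [-0.   0.  -1.2] w 7.9 j6 -0.49
(-62, 14, 160) -> tool cm [6.06 0.08 4.82]
```

View pics/c5.png

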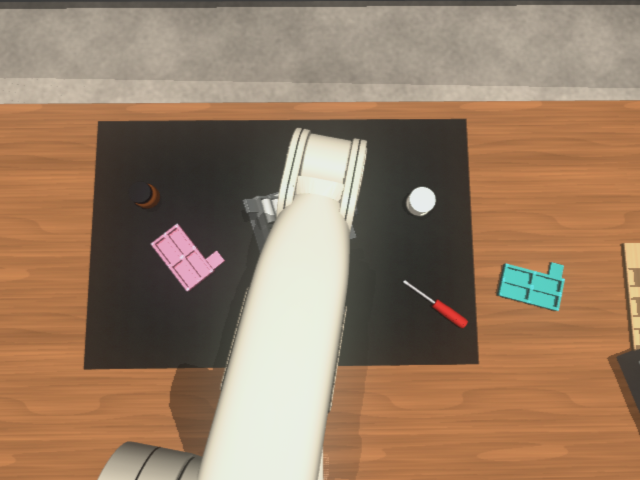

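```bash
python3 -m inch '[[[0,3,0.15,0,0],[0,6.3,0.15,0,0],[0,6.3,0.15,2.5,0],[0,6.3,0.15,4.8,0],[0,6.3,0.15,5.3,0]]]'
python3 - <<'E'
from h import *
to((-60.5,18,149))
p,d=grab('scene'); c=p[130:310,240:420]; cv2.imwrite('pics/d1.png',cv2.resize(c[...,::-1],None,fx=3.3,fy=3.3,interpolation=cv2.INTER_CUBIC)); xsec('scene',d,'pics/d2.png')
Q=tocr(pts('scene',d)).reshape(-1,3)
U=Q[(Q[:,2]>.118)&(Q[:,2]<.136)&(Q[:,1]>.005)&(Q[:,1]<.035)];print(np.percentile(U[:,0],[.5,99.5]))
A=Q[(Q[:,2]>.083)&(Q[:,2]<.103)&(Q[:,1]>.072)&(Q[:,1]<.095)&(Q[:,0]>-.1)];print('A x',np.percentile(A[:,0],[.5,99.5]).round(4))
E
```

```text
clock: 4.78
eef_pos: [0.5232, -0.0472, 0.1536]
tool_rot: [0.595, 0.804, -0.003, -0.007]
ft_force: [-0.1, 0.1, -1.4]
grip_width: 0.0079
t 4.78 cr(mm) [-62.5  17.1 153.6] xang 107.0 (want 106.8) zdir [-0.015  0.003 -1.   ] F [-0.1  0.1 -1.4] w 7.9 j6 -0.39
(-60.5, 18, 149) -> tool cm [0.08 0.21 0.45]
[-0.06508809  0.06653232]
A x [-0.0838  0.0669]
```

View pics/d2.png

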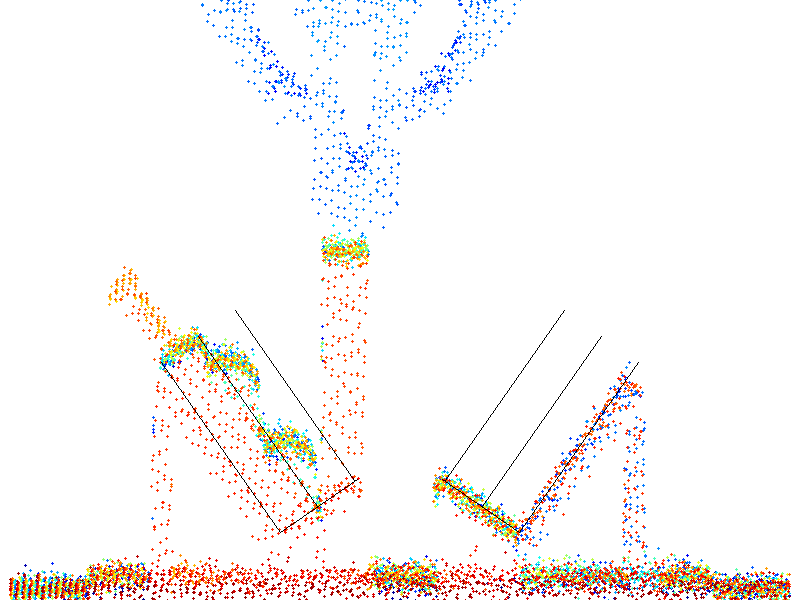

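View pics/d1.png

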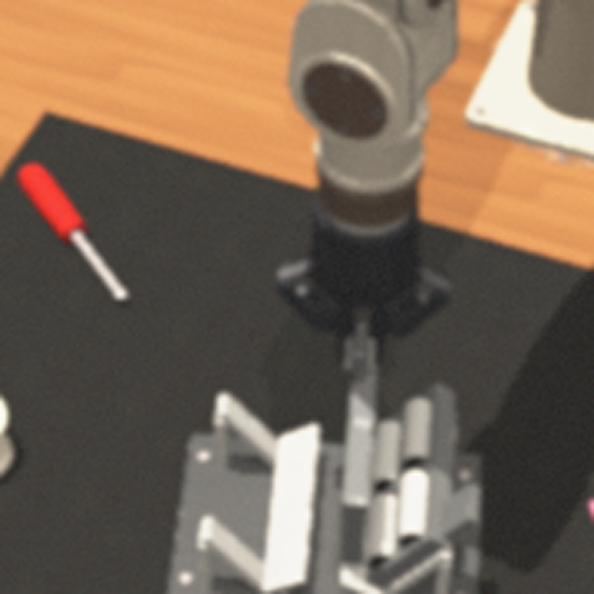

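```bash
python3 -m inch '[[[0,0.05,0.15,0.3,0],[0,0.05,0.15,0.5,0],[0,0.05,0.15,0.65,0],[0,0.05,0.15,0.65,0],[0,0.05,0.15,0.65,0]]]'
python3 - <<'E'
from h import *
to((-60.5,18,149))
p,d=grab('scene'); xsec('scene',d,'pics/e2.png')
E
```

```text
clock: 5.45
eef_pos: [0.5249, -0.0464, 0.1476]
tool_rot: [0.595, 0.804, -0.003, -0.006]
ft_force: [0.6, 0.1, -2.6]
grip_width: 0.0074
t 5.45 cr(mm) [-60.6  17.3 147.6] xang 107.0 (want 106.8) zdir [-0.014  0.003 -1.   ] F [ 0.6  0.1 -2.6] w 7.4 j6 -0.39
(-60.5, 18, 149) -> tool cm [ 0.07  0.01 -0.14]
```

View pics/e2.png

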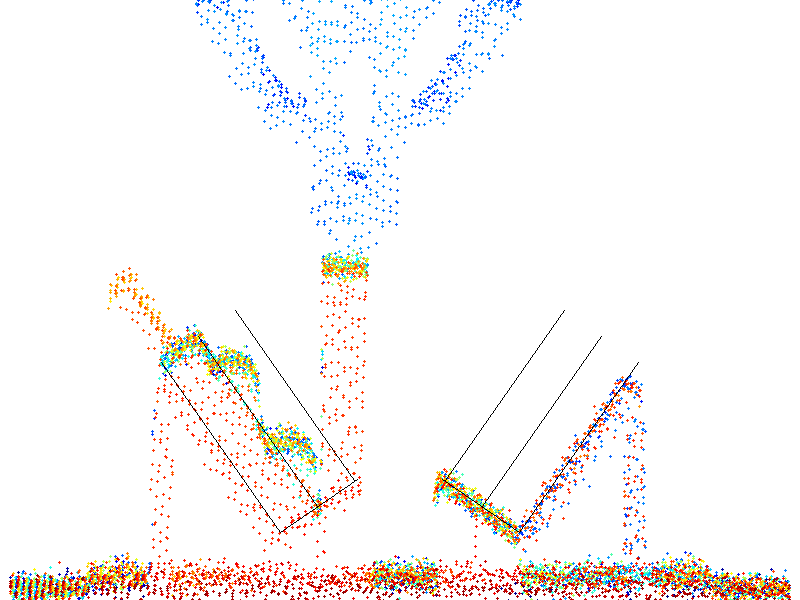

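```bash
python3 -m inch '[[[0,0.05,-0.05,0.25,0],[0,0.05,-0.05,0.35,0],[2,0.55,-0.05,0.45,0],[3,1.1,-0.05,0.6,0],[4,1.7,-0.05,0.9,0]]]'
python3 - <<'E'
from h import *
to((-61,46,131))
p,d=grab('scene'); xsec('scene',d,'pics/f2.png')
E
```

```text
clock: 6.12
eef_pos: [0.5193, -0.0297, 0.1385]
tool_rot: [0.595, 0.804, -0.003, -0.006]
ft_force: [-0.0, 0.0, 0.4]
grip_width: 0.0402
t 6.12 cr(mm) [-61.2  35.  138.5] xang 107.0 (want 106.8) zdir [-0.014  0.003 -1.   ] F [-0.   0.   0.4] w 40.2 j6 -0.36
(-61, 46, 131) -> tool cm [1.1  0.03 0.76]
```

View pics/f2.png

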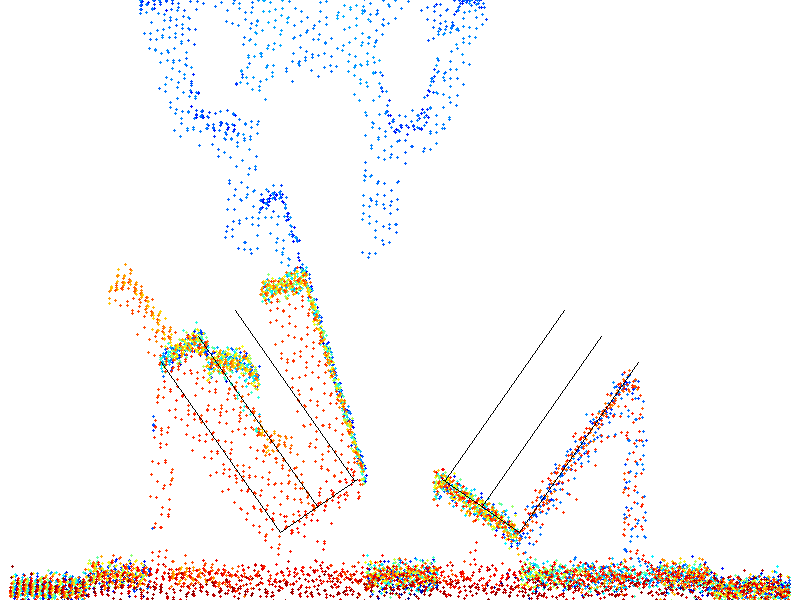

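```bash
python3 -m inch '[[[4.3,0.8,0,0.2,0],[4.3,1.6,0,0.5,0],[4.3,2.4,0,0.8,0],[4.3,3.2,0,1.1,0],[4.3,4.0,0,1.4,0]]]'
python3 - <<'E'
from h import *
to((-61,84,122))
p,d=grab('scene'); xsec('scene',d,'pics/g2.png');c=p[150:330,240:420]; cv2.imwrite('pics/g1.png',cv2.resize(c[...,::-1],None,fx=3.3,fy=3.3,interpolation=cv2.INTER_CUBIC))
E
```

```text
clock: 6.8
eef_pos: [0.5067, 0.0098, 0.1241]
tool_rot: [0.594, 0.804, -0.003, -0.007]
ft_force: [0.3, -0.3, -0.4]
grip_width: 0.0428
t 6.80 cr(mm) [-61.9  76.4 124.1] xang 107.1 (want 106.8) zdir [-0.015  0.004 -1.   ] F [ 0.3 -0.3 -0.4] w 42.8 j6 -0.28
(-61, 84, 122) -> tool cm [0.75 0.1  0.22]
```

View pics/g2.png

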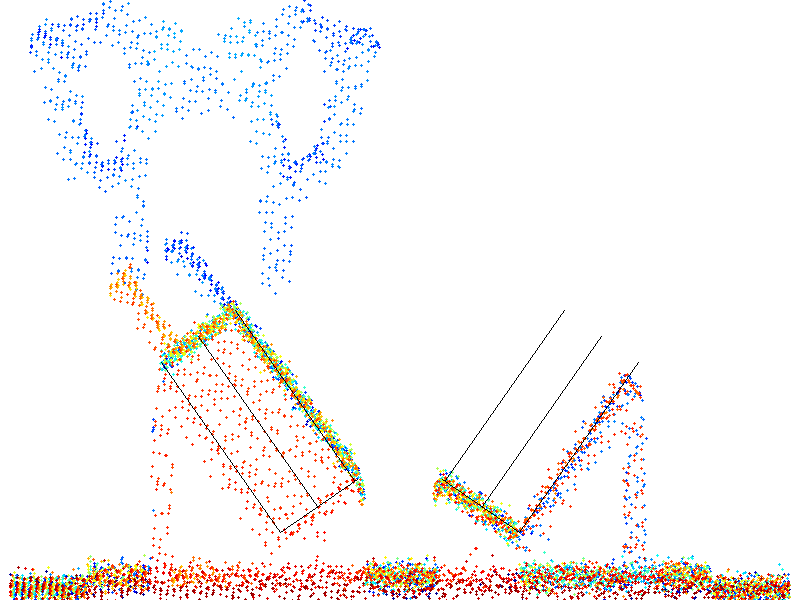

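View pics/g1.png

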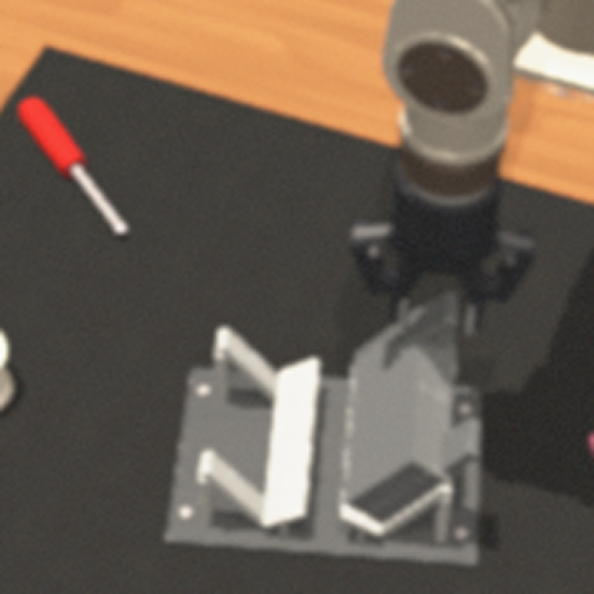

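```bash
cat >> h.py <<'E'
S55,C55=np.sin(np.radians(55)),np.cos(np.radians(55))
def un(Q,sg):
    y=sg*Q[:,1]-.046; z=Q[:,2]-.022
    return np.stack([Q[:,0],y*C55+z*S55,-y*S55+z*C55],-1)
def back(n,d,sg,n0=.035):
    Q=tocr(pts(n,d)).reshape(-1,3)[d.ravel()>0]; W=un(Q,sg)
    m=(W[:,1]>.01)&(W[:,1]<.075)&(abs(W[:,2]-n0)<.008)&(abs(W[:,0])<.09);B=W[m]
    A=np.c_[B[:,0],B[:,1],np.ones(len(B))];c=np.linalg.lstsq(A,B[:,2],rcond=None)[0]
    print(n,len(B),'n-slope x,u %.3f %.3f; n at centre %.1f mm'%(c[0],c[1],1e3*(c[1]*.04+c[2])),'x range',np.percentile(B[:,0],[.5,99.5]).round(4))
    T=W[(W[:,1]>.07)&(W[:,1]<.09)&(W[:,2]>-.003)&(W[:,2]<.04)&(abs(W[:,0])<.1)]
    for a in range(0,35,5):
        t=T[(T[:,2]>a/1e3)&(T[:,2]<(a+5)/1e3)]
        if len(t)>8: print('  top edge n %d: u %.1f x %s'%(a,1e3*np.median(t[:,1]),np.percentile(t[:,0],[1,99]).round(4)))
E
python3 - <<'E'
from h import *
d=np.load('/tmp/scene.npz')['d'];back('scene',d,1)
E
```

```text
scene 763 n-slope x,u -0.010 -0.039; n at centre 35.5 mm x range [-0.0834  0.0667]
  top edge n 0: u 78.9 x [-0.0755  0.0681]
  top edge n 5: u 80.1 x [-0.0675  0.0665]
  top edge n 10: u 79.6 x [-0.0626  0.0655]
  top edge n 15: u 79.3 x [-0.0564  0.068 ]
  top edge n 20: u 79.9 x [-0.0489  0.0668]
  top edge n 25: u 79.5 x [-0.0489  0.0649]
  top edge n 30: u 79.0 x [-0.0821  0.0649]
```

```bash
python3 -m inch '[[[4.3,0.1,0.05,-2.5,0],[4.3,0.1,0.05,-5.5,0],[6,0.7,2,-6.5,0],[8,1.2,4,-6.5,0],[8.5,1.3,5.4,-5.5,0]]]'; python3 -c "
from h import *
to((-8,90,175),(-8,90,92))"
```

```text
clock: 7.48
eef_pos: [0.5562, 0.0391, 0.1787]
tool_rot: [0.594, 0.804, -0.002, -0.007]
ft_force: [-0.3, 0.3, 0.1]
grip_width: 0.085
t 7.47 cr(mm) [ -6.   90.2 178.7] xang 107.1 (want 106.8) zdir [-0.013  0.004 -1.   ] F [-0.3  0.3  0.1] w 85.0 j6 -0.23
(-8, 90, 175) -> tool cm [-0.02 -0.19  0.37]
(-8, 90, 92) -> tool cm [-0.09 -0.1   8.67]
```

```bash
python3 -m inch '[[[8.5,0,-0.1,2.5,0],[8.5,0,-0.1,5,0],[8.5,0,-0.1,7,0],[8.5,0,-0.1,8,0],[8.5,0,-0.1,8.2,0]]]'
python3 - <<'E'
from h import *
to((-8,90,92))
p,d=grab('scene'); xsec('scene',d,'pics/h2.png');c=p[150:330,240:420]; cv2.imwrite('pics/h1.png',cv2.resize(c[...,::-1],None,fx=3.3,fy=3.3,interpolation=cv2.INTER_CUBIC))
back('scene',d,1)
E
```

```text
clock: 8.1
eef_pos: [0.5535, 0.039, 0.0957]
tool_rot: [0.594, 0.804, -0.003, -0.007]
ft_force: [-0.6, -0.4, 0.5]
grip_width: 0.0852
t 8.10 cr(mm) [-8.6 90.9 95.7] xang 107.1 (want 106.8) zdir [-0.015  0.004 -1.   ] F [-0.6 -0.4  0.5] w 85.2 j6 -0.23
(-8, 90, 92) -> tool cm [-0.09  0.07  0.37]
scene 572 n-slope x,u -0.018 -0.029; n at centre 35.6 mm x range [-0.0823  0.067 ]
  top edge n 0: u 79.7 x [-0.0466  0.0687]
  top edge n 5: u 79.6 x [-0.047   0.0664]
  top edge n 10: u 79.2 x [-0.045   0.0668]
  top edge n 15: u 79.2 x [-0.0432  0.0684]
  top edge n 20: u 79.5 x [-0.0373  0.0671]
  top edge n 25: u 80.3 x [-0.038   0.0665]
  top edge n 30: u 78.5 x [-0.0306  0.0648]
```

View pics/h2.png

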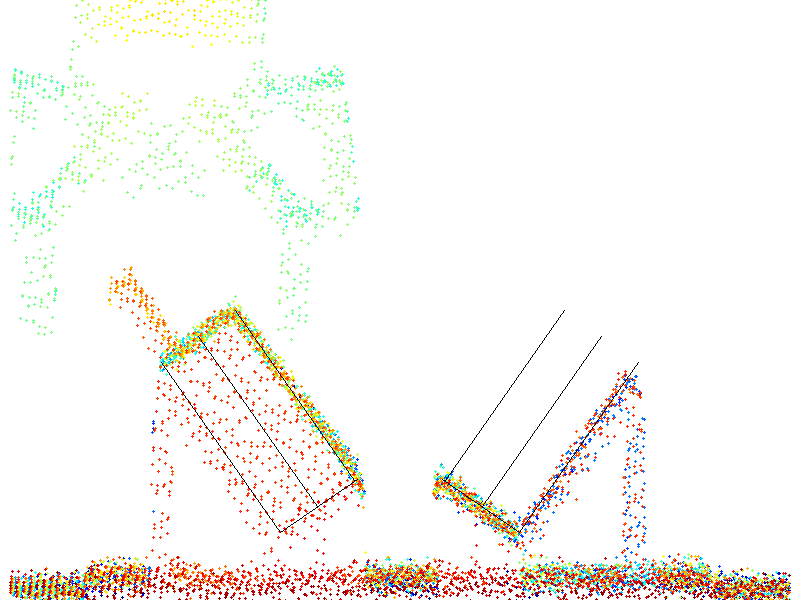

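View pics/h1.png

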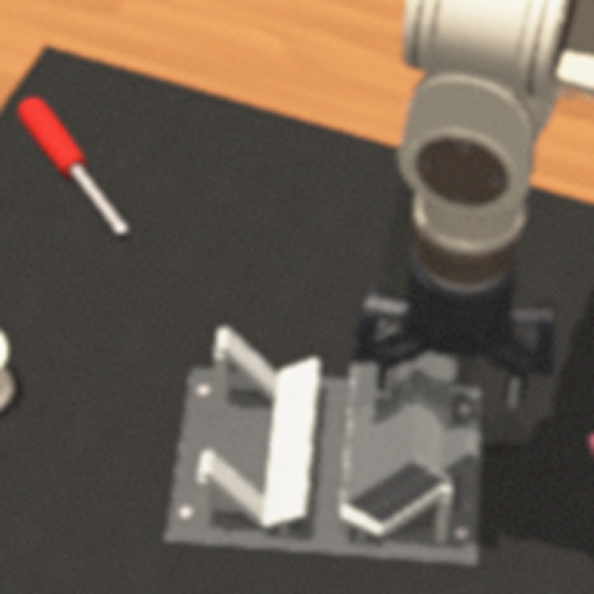

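```bash
python3 -m inch '[[[7.5,-0.5,0.05,0.5,0],[6.6,-1.0,0.05,0.4,0],[6.2,-1.6,0.05,0.2,0],[5.8,-2.4,0.05,0,0],[5.4,-3.2,0.05,-0.3,0]]]'
python3 - <<'E'
from h import *
to((-8,37,103))
p,d=grab('scene'); xsec('scene',d,'pics/i2.png')
E
```

```text
clock: 8.78
eef_pos: [0.5629, 0.0115, 0.0997]
tool_rot: [0.593, 0.805, 0.0, -0.01]
ft_force: [-4.6, 12.8, 10.9]
grip_width: 0.0541
t 8.78 cr(mm) [-7.5 61.8 99.7] xang 107.2 (want 106.8) zdir [-0.016  0.013 -1.   ] F [-4.6 12.8 10.9] w 54.1 j6 -0.29
(-8, 37, 103) -> tool cm [-2.47 -0.07 -0.37]
```

View pics/i2.png

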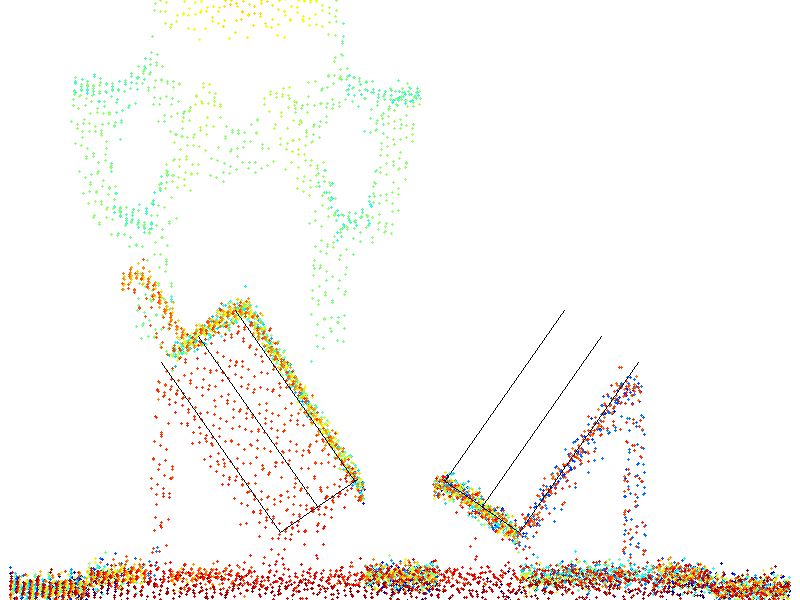

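```bash
python3 -m inch '[[[5.2,-0.7,0,0.3,0],[5,-1.3,0,0.3,0],[4.7,-1.8,0,0.2,0],[4.5,-2.2,0,0.1,0],[4.2,-2.6,0,0,0]]]'
python3 - <<'E'
from h import *
to((-8,37,103))
p,d=grab('scene'); xsec('scene',d,'pics/j2.png')
c=p[150:330,240:420]; cv2.imwrite('pics/j1.png',cv2.resize(c[...,::-1],None,fx=3.3,fy=3.3,interpolation=cv2.INTER_CUBIC))
E
```

```text
clock: 9.45
eef_pos: [0.5713, -0.0144, 0.1]
tool_rot: [0.593, 0.805, 0.0, -0.01]
ft_force: [-1.0, 1.8, 1.0]
grip_width: 0.0418
t 9.45 cr(mm) [ -7.   34.6 100. ] xang 107.2 (want 106.8) zdir [-0.015  0.012 -1.   ] F [-1.   1.8  1. ] w 41.8 j6 -0.33
(-8, 37, 103) -> tool cm [ 0.24 -0.1  -0.29]
```

View pics/j2.png

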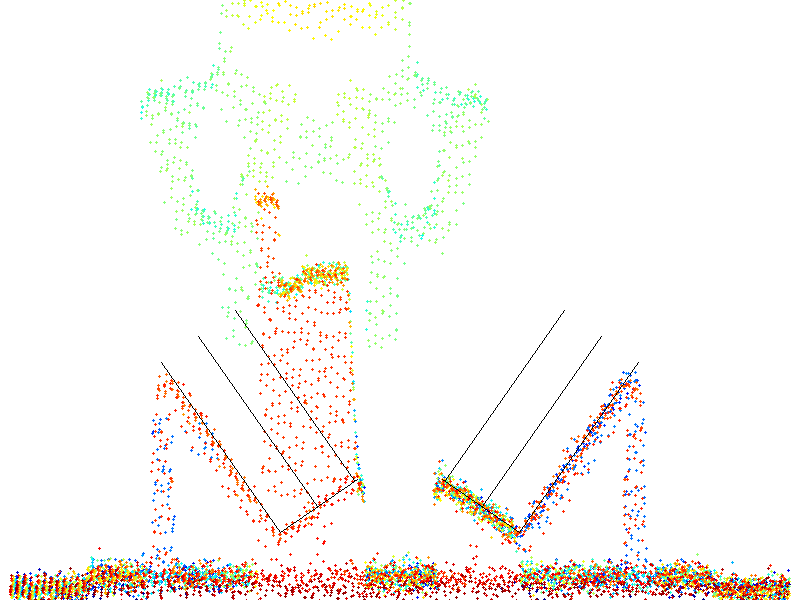

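View pics/j1.png

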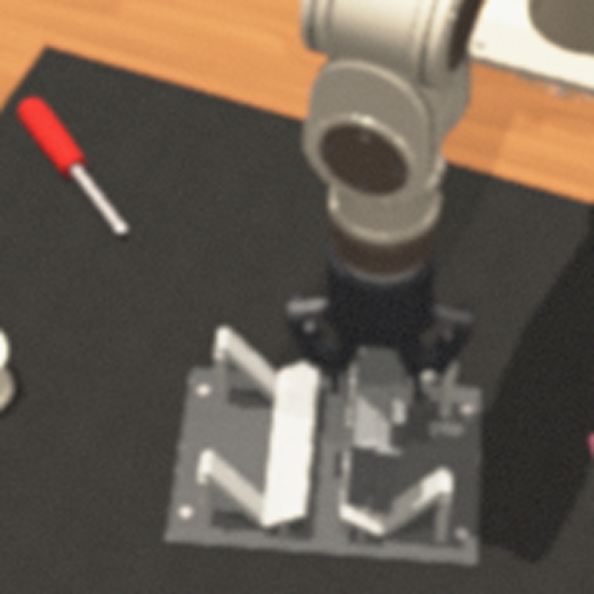

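```bash
python3 -m inch '[[[4.2,0.2,0,0.2,0],[3,0.2,0,0.2,0],[2.5,0.2,0,0.2,0],[2.5,0.2,0,0.2,0],[2.5,0.2,0,-0.5,0]]]'
python3 - <<'E'
from h import *
to((-8,-36,145))
p,d=grab('scene'); xsec('scene',d,'pics/k2.png')
c=p[150:330,240:420]; cv2.imwrite('pics/k1.png',cv2.resize(c[...,::-1],None,fx=3.3,fy=3.3,interpolation=cv2.INTER_CUBIC))
E
```

```text
clock: 10.12
eef_pos: [0.5693, -0.0129, 0.1036]
tool_rot: [0.594, 0.805, -0.001, -0.011]
ft_force: [-0.3, -0.1, -4.6]
grip_width: 0.0342
t 10.12 cr(mm) [ -8.5  36.6 103.6] xang 107.1 (want 106.8) zdir [-0.019  0.012 -1.   ] F [-0.3 -0.1 -4.6] w 34.2 j6 -0.33
(-8, -36, 145) -> tool cm [-7.18 -0.06 -4.26]
```

View pics/k2.png

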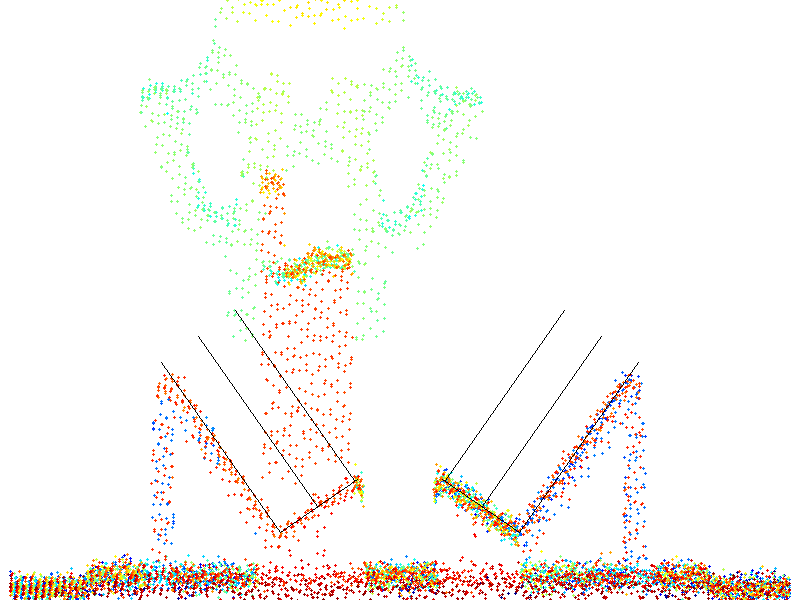

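View pics/k1.png

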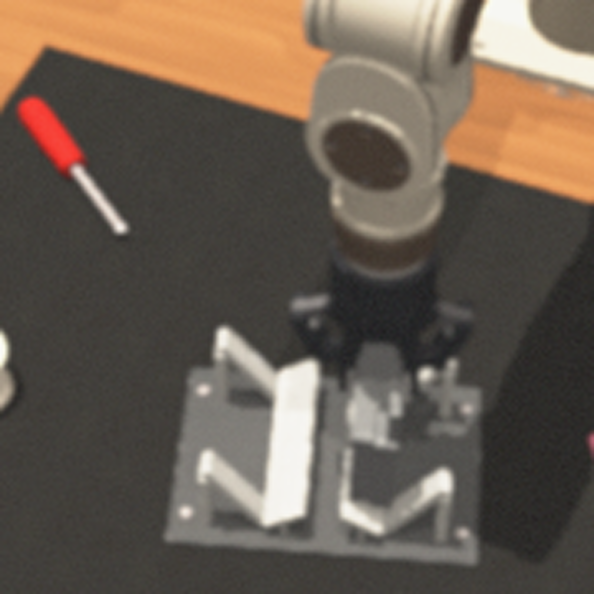

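```bash
python3 -m inch '[[[2.5,0,0,-2,0],[2.5,0,0,-4,0],[2.5,-2.4,0.3,-4.5,0],[2.5,-4.8,0.7,-4.5,0],[2.5,-7.2,0.7,-4.5,0]]]'
python3 - <<'E'
from h import *
to((0,-36,106),(0,-36,101))
p,d=grab('scene'); xsec('scene',d,'pics/l2.png')
c=p[130:310,240:420]; cv2.imwrite('pics/l1.png',cv2.resize(c[...,::-1],None,fx=3.3,fy=3.3,interpolation=cv2.INTER_CUBIC))
E
```

```text
clock: 10.8
eef_pos: [0.5985, -0.0805, 0.1477]
tool_rot: [0.593, 0.805, -0.0, -0.011]
ft_force: [0.1, -0.9, -3.9]
grip_width: 0.0344
t 10.80 cr(mm) [-1.000e-01 -3.660e+01  1.477e+02] xang 107.2 (want 106.8) zdir [-0.019  0.013 -1.   ] F [ 0.1 -0.9 -3.9] w 34.4 j6 -0.44
(0, -36, 106) -> tool cm [-0.02  0.07  4.17]
(0, -36, 101) -> tool cm [-0.03  0.07  4.67]
```

View pics/l2.png

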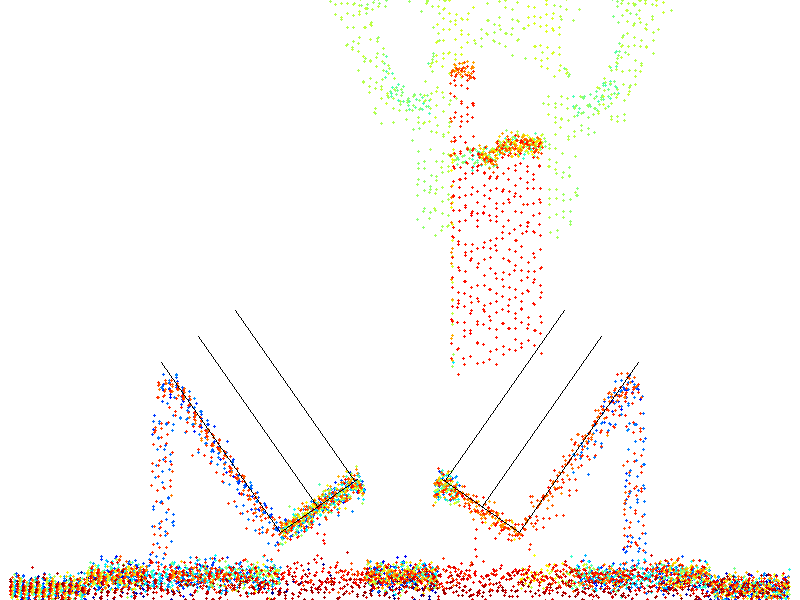

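View pics/l1.png

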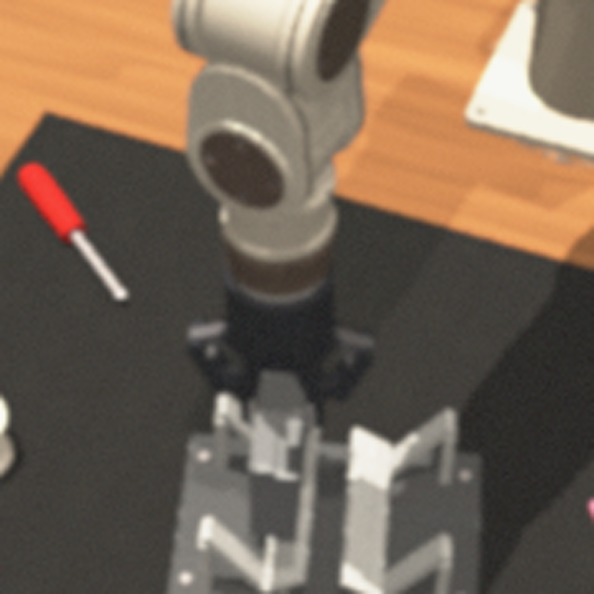

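```bash
python3 -m inch '[[[2.5,0.15,0,2,0],[2.5,0.15,0,3.5,0],[2.5,0.15,0,4.3,0],[2.5,0.15,0,4.6,0],[2.5,0.15,0,4.6,0]]]'
python3 - <<'E'
from h import *
to((0,-36,101))
p,d=grab('scene'); xsec('scene',d,'pics/m2.png')
E
```

```text
clock: 11.48
eef_pos: [0.5982, -0.0822, 0.1018]
tool_rot: [0.595, 0.804, -0.001, -0.01]
ft_force: [0.1, 0.1, -3.9]
grip_width: 0.0346
t 11.47 cr(mm) [ -0.8 -38.1 101.8] xang 107.0 (want 106.8) zdir [-0.017  0.009 -1.   ] F [ 0.1  0.1 -3.9] w 34.6 j6 -0.44
(0, -36, 101) -> tool cm [0.2  0.08 0.08]
```

View pics/m2.png

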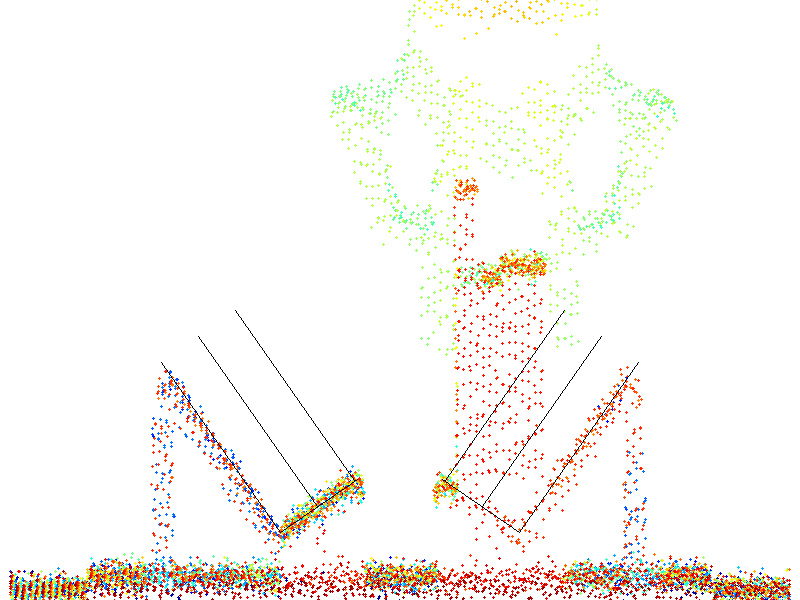

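```bash
python3 -m inch '[[[2.5,0.2,0,0.1,0],[2.5,0.2,0,0.2,0],[3.8,0.05,0,0.1,0],[4.2,-0.2,0,0.1,0],[4.6,-0.5,0,0.1,0]]]'
python3 - <<'E'
from h import *
to((0,-36,101))
p,d=grab('scene'); xsec('scene',d,'pics/n2.png')
E
```

```text
clock: 12.15
eef_pos: [0.6005, -0.0873, 0.1018]
tool_rot: [0.595, 0.804, -0.001, -0.009]
ft_force: [-0.2, 0.6, -0.4]
grip_width: 0.0459
t 12.15 cr(mm) [-1.000e-01 -4.360e+01  1.018e+02] xang 107.0 (want 106.8) zdir [-0.015  0.009 -1.   ] F [-0.2  0.6 -0.4] w 45.9 j6 -0.44
(0, -36, 101) -> tool cm [0.76 0.02 0.09]
```

View pics/n2.png

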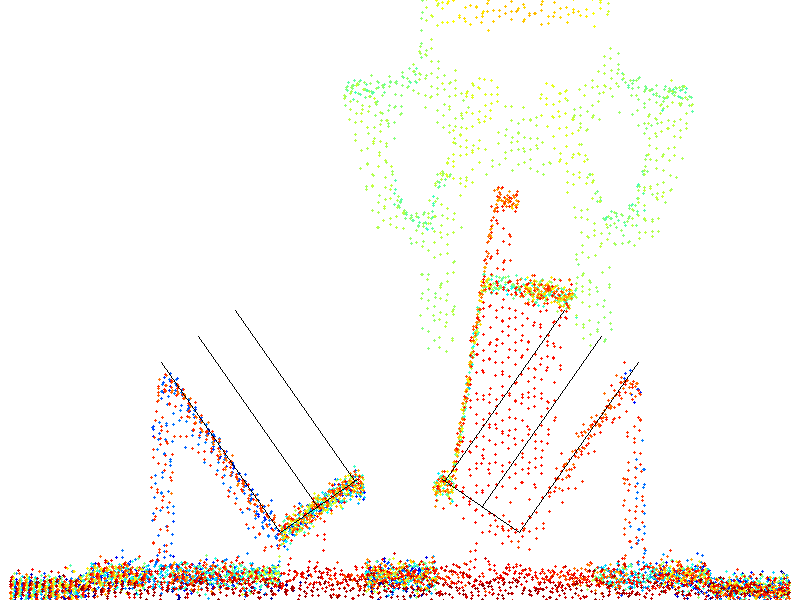

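```bash
python3 -m inch '[[[5,-0.35,0,0.1,0],[5.4,-0.75,0,0.3,0],[5.8,-1.05,0,0.5,0],[6.2,-1.35,0,0.7,0],[6.6,-1.5,0,0.8,0]]]'
python3 - <<'E'
from h import *
to((0,-36,101))
p,d=grab('scene'); xsec('scene',d,'pics/o2.png')
E
```

```text
clock: 12.82
eef_pos: [0.6046, -0.1021, 0.0931]
tool_rot: [0.595, 0.804, -0.001, -0.009]
ft_force: [0.3, 0.8, 0.4]
grip_width: 0.0659
t 12.82 cr(mm) [ -0.4 -59.   93.1] xang 107.0 (want 106.8) zdir [-0.016  0.009 -1.   ] F [0.3 0.8 0.4] w 65.9 j6 -0.47
(0, -36, 101) -> tool cm [ 2.31  0.04 -0.76]
```

View pics/o2.png

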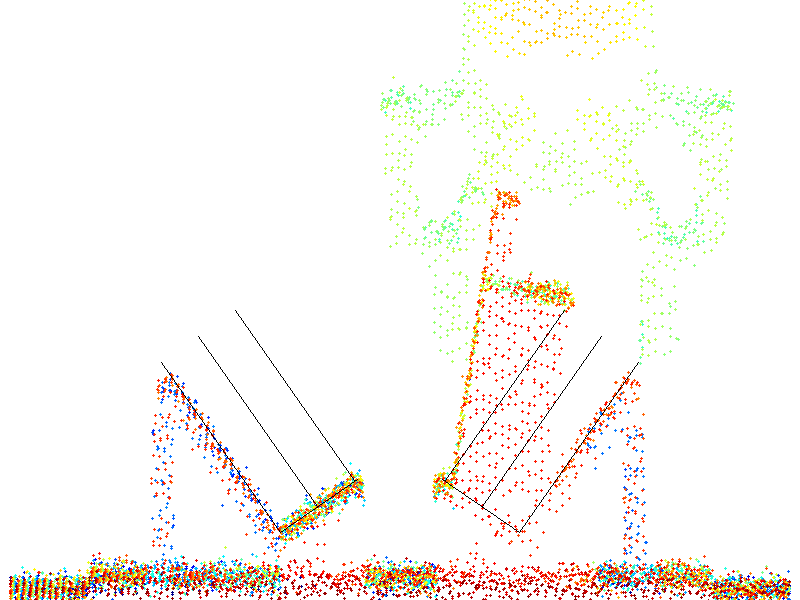

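```bash
python3 -m inch '[[[7,-0.6,0,0,0],[7.4,-1.2,0,0.1,0],[7.8,-1.8,0,0.2,0],[8.1,-2.3,0,0.2,0],[8.4,-2.6,0,0.2,0]]]'
python3 - <<'E'
from h import *
to((0,-36,101))
p,d=grab('scene'); xsec('scene',d,'pics/p2.png')
c=p[150:330,240:420]; cv2.imwrite('pics/p1.png',cv2.resize(c[...,::-1],None,fx=3.3,fy=3.3,interpolation=cv2.INTER_CUBIC))
E
```

```text
clock: 13.5
eef_pos: [0.6123, -0.1275, 0.0907]
tool_rot: [0.595, 0.804, -0.001, -0.009]
ft_force: [-0.1, 0.3, -0.6]
grip_width: 0.0839
t 13.50 cr(mm) [ -0.4 -85.6  90.7] xang 107.0 (want 106.8) zdir [-0.016  0.009 -1.   ] F [-0.1  0.3 -0.6] w 83.9 j6 -0.50
(0, -36, 101) -> tool cm [ 4.97  0.04 -0.97]
```

View pics/p2.png

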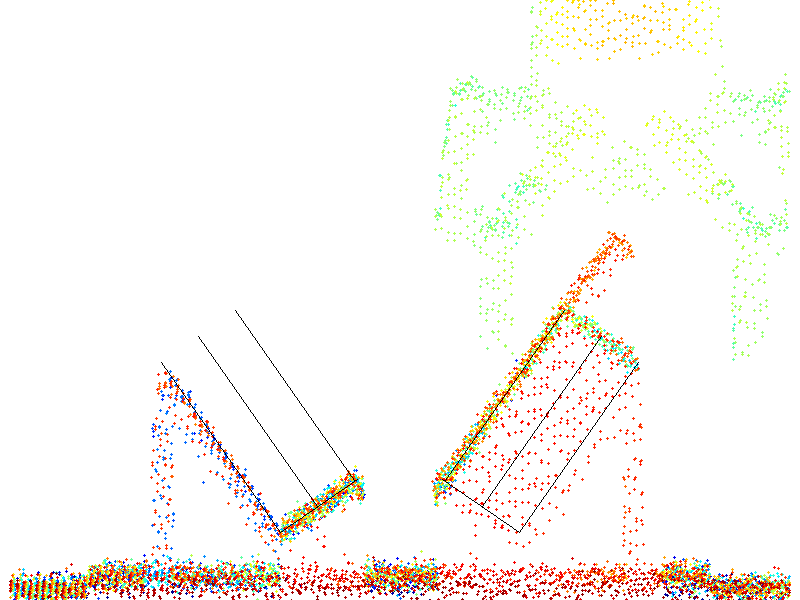

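View pics/p1.png

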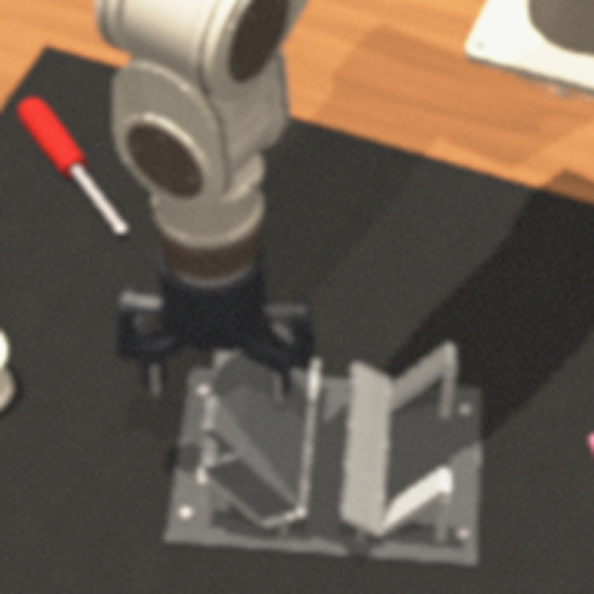

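Run:
```python
from h import *
d=np.load('/tmp/scene.npz')['d'];back('scene',d,-1)
Q=tocr(pts('scene',d)).reshape(-1,3);T=Q[(Q[:,2]>.112)&(Q[:,2]<.14)&(Q[:,1]<-.07)&(Q[:,1]>-.1)&(Q[:,0]>.02)&(Q[:,0]<.09)];print('A tab x',np.percentile(T[:,0],[1,99]),len(T))
to((54,-75,175),(54,-75,131))
```

```text
scene 567 n-slope x,u -0.008 -0.000; n at centre 34.9 mm x range [-0.0716  0.0754]
  top edge n 0: u 78.8 x [-0.0367  0.07  ]
  top edge n 5: u 79.4 x [-0.0347  0.073 ]
  top edge n 10: u 79.3 x [-0.033   0.0741]
  top edge n 15: u 79.8 x [-0.0299  0.0743]
  top edge n 20: u 79.6 x [-0.0297  0.0739]
  top edge n 25: u 79.0 x [-0.025   0.0751]
  top edge n 30: u 78.9 x [-0.0237  0.0727]
A tab x [0.03676155 0.07054872] 111
t 13.55 cr(mm) [ -0.4 -85.8  90.7] xang 106.9 (want 106.8) zdir [-0.016  0.009 -1.   ] F [ 0.4 -0.3  0. ] w 83.9 j6 -0.50
(54, -75, 175) -> tool cm [ 1.18  5.34 -8.48]
(54, -75, 131) -> tool cm [ 1.12  5.39 -4.08]
```

```bash
python3 -m inch '[[[8.4,0,0,-3.5,0],[8.4,0,0,-7,0],[6.5,0.5,1.8,-8.8,0],[5,0.9,3.6,-8.8,0],[4.5,0.95,5.4,-8.5,0]]]'
python3 - <<'E'
from h import *
to((54,-77,175),(54,-77,128))
p,d=grab('scene'); back('scene',d,-1)
E
```

```text
clock: 14.18
eef_pos: [0.6635, -0.1032, 0.1762]
tool_rot: [0.595, 0.804, -0.001, -0.008]
ft_force: [1.1, -0.7, -0.5]
grip_width: 0.0454
t 14.18 cr(mm) [ 55.6 -77.1 176.2] xang 107.0 (want 106.8) zdir [-0.014  0.008 -1.   ] F [ 1.1 -0.7 -0.5] w 45.4 j6 -0.45
(54, -77, 175) -> tool cm [ 0.01 -0.15  0.12]
(54, -77, 128) -> tool cm [-0.05 -0.1   4.82]
scene 611 n-slope x,u -0.008 0.003; n at centre 34.9 mm x range [-0.0746  0.0756]
  top edge n 0: u 79.7 x [-0.0427  0.0721]
  top edge n 5: u 79.6 x [-0.0471  0.0714]
  top edge n 10: u 79.6 x [-0.043   0.0735]
  top edge n 15: u 79.4 x [-0.0397  0.0734]
  top edge n 20: u 79.8 x [-0.0261  0.0734]
  top edge n 25: u 80.3 x [-0.0231  0.0717]
  top edge n 30: u 79.0 x [-0.0173  0.0744]
```

```bash
python3 -m inch '[[[4.5,-0.05,-0.1,2.5,0],[4.5,-0.05,-0.1,4.5,0],[4,-0.1,-0.1,5.1,0],[3,-0.1,-0.1,5.1,0],[2.5,-0.1,-0.1,5.1,0]]]'
python3 - <<'E'
from h import *
to((54,-77,128))
p,d=grab('scene'); xsec('scene',d,'pics/q2.png')
E
```

```text
clock: 14.85
eef_pos: [0.664, -0.103, 0.125]
tool_rot: [0.595, 0.804, 0.0, -0.008]
ft_force: [0.5, -0.0, -0.6]
grip_width: 0.0251
t 14.85 cr(mm) [ 56.1 -77.  125. ] xang 107.0 (want 106.8) zdir [-0.012  0.009 -1.   ] F [ 0.5 -0.  -0.6] w 25.1 j6 -0.45
(54, -77, 128) -> tool cm [ 0.01 -0.22 -0.3 ]
```

View pics/q2.png

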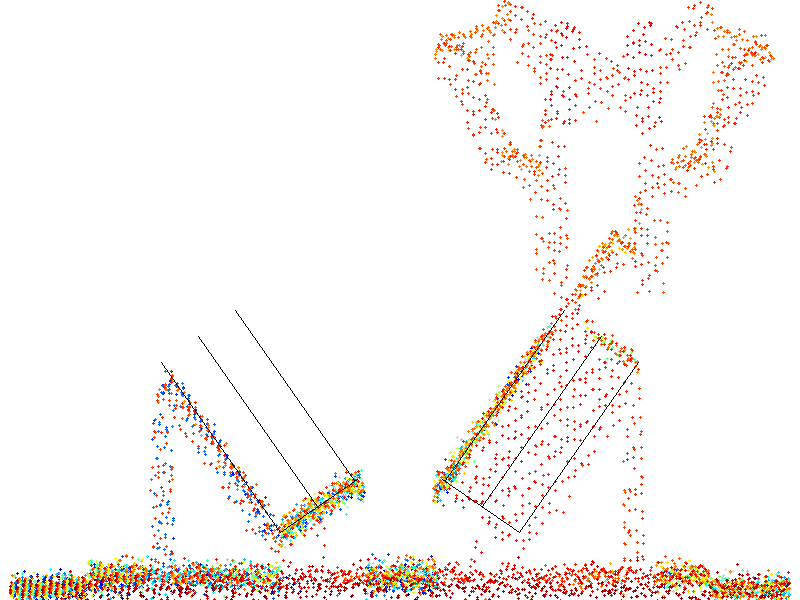

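```bash
python3 -m inch '[[[2.0,0.3,-0.1,-0.1,0],[1.6,1.0,-0.1,-0.7,0],[1.4,1.8,-0.1,-1.3,0],[1.2,2.5,-0.1,-2.0,0],[1.0,3.0,-0.1,-2.7,0]]]'
python3 - <<'E'
from h import *
to((54,-77,128))
p,d=grab('scene'); xsec('scene',d,'pics/r2.png');c=p[150:330,240:420]; cv2.imwrite('pics/r1.png',cv2.resize(c[...,::-1],None,fx=3.3,fy=3.3,interpolation=cv2.INTER_CUBIC))
E
```

```text
clock: 15.52
eef_pos: [0.6529, -0.0721, 0.1515]
tool_rot: [0.594, 0.804, 0.001, -0.011]
ft_force: [-1.8, 3.3, -3.8]
grip_width: 0.0107
t 15.53 cr(mm) [ 54.4 -44.3 151.5] xang 107.1 (want 106.8) zdir [-0.016  0.014 -1.   ] F [-1.8  3.3 -3.8] w 10.7 j6 -0.41
(54, -77, 128) -> tool cm [-3.32 -0.03  2.29]
```

View pics/r2.png

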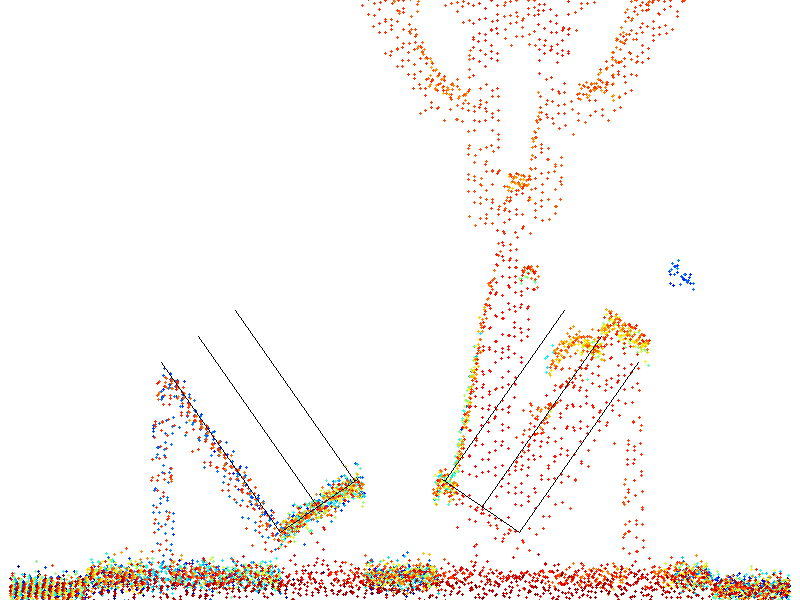

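View pics/r1.png

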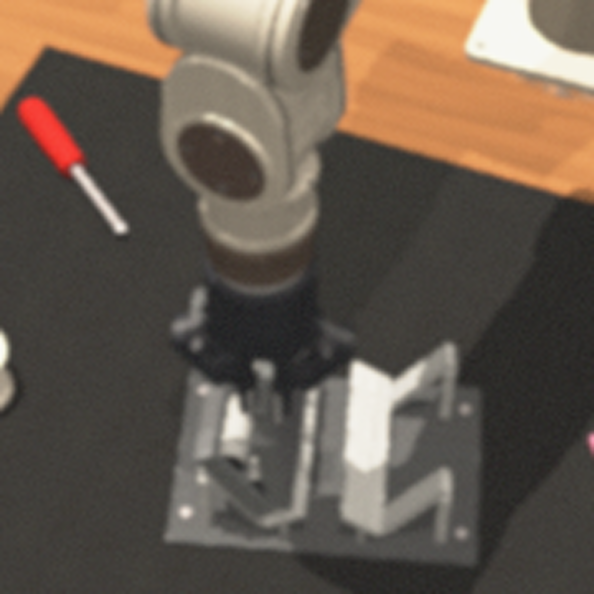

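```bash
python3 -m inch '[[[0.5,0.8,0,-0.1,0],[0,1.6,0,-0.1,0],[0,2.5,0,-0.2,0],[0,3.5,0,-1.0,0],[0,4.2,0,-2.0,0]]]'
python3 - <<'E'
from h import *
to((54,-77,128))
p,d=grab('scene'); xsec('scene',d,'pics/s2.png');c=p[150:330,240:420]; cv2.imwrite('pics/s1.png',cv2.resize(c[...,::-1],None,fx=3.3,fy=3.3,interpolation=cv2.INTER_CUBIC))
E
```

```text
clock: 16.2
eef_pos: [0.6414, -0.0319, 0.1744]
tool_rot: [0.594, 0.805, 0.001, -0.009]
ft_force: [-0.1, -0.7, -1.7]
grip_width: 0.0078
t 16.20 cr(mm) [ 55.   -2.4 174.4] xang 107.1 (want 106.8) zdir [-0.014  0.012 -1.   ] F [-0.1 -0.7 -1.7] w 7.8 j6 -0.35
(54, -77, 128) -> tool cm [-7.53 -0.1   4.52]
```

View pics/s2.png

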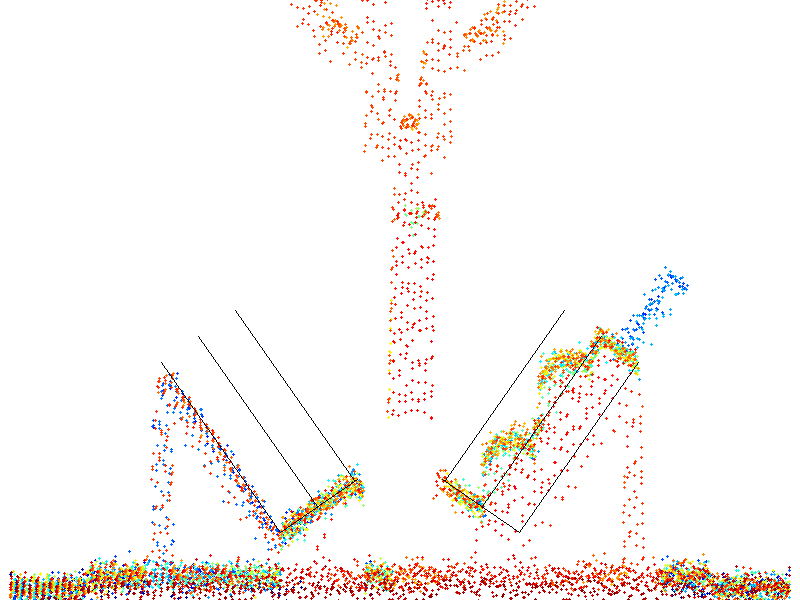

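View pics/s1.png

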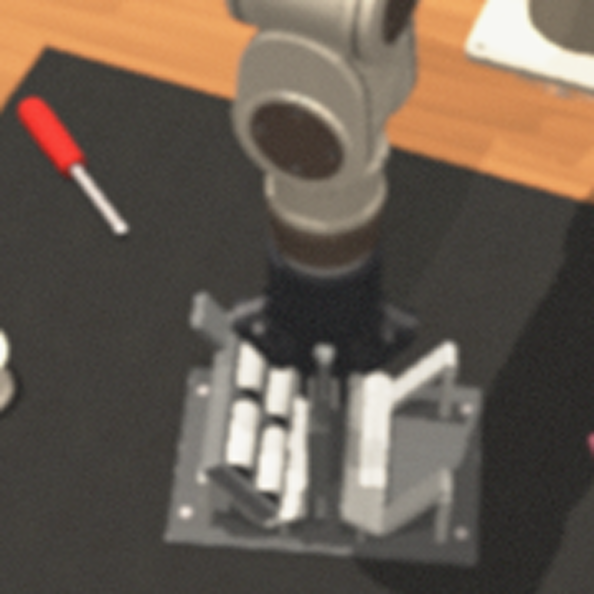

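```bash
python3 -m inch '[[[0,2.2,0,0,0],[0,4.5,0,0,0],[0,4.5,0,1.8,0],[0,4.5,0,3.0,0],[0,4.5,0,3.3,0]]]'
python3 - <<'E'
from h import *
to((54,43,140))
p,d=grab('scene'); xsec('scene',d,'pics/t2.png')
E
```

```text
clock: 16.88
eef_pos: [0.6274, 0.0129, 0.1427]
tool_rot: [0.593, 0.805, 0.001, -0.009]
ft_force: [0.2, 0.1, -2.1]
grip_width: 0.0079
t 16.88 cr(mm) [ 54.6  44.6 142.7] xang 107.2 (want 106.8) zdir [-0.014  0.013 -1.   ] F [ 0.2  0.1 -2.1] w 7.9 j6 -0.29
(54, 43, 140) -> tool cm [-0.16 -0.05  0.27]
```

View pics/t2.png

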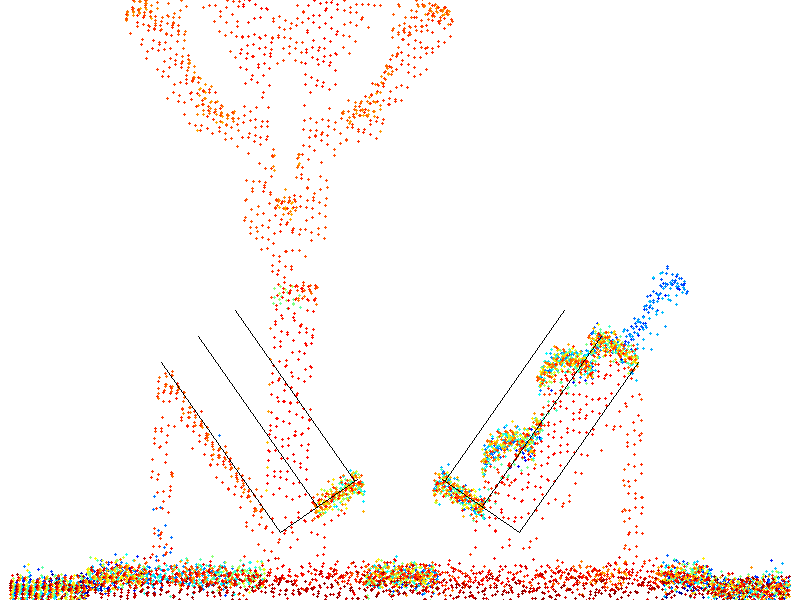

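```bash
python3 -m inch '[[[0,-0.1,0,0.25,0],[0,-0.1,0,0.4,0],[2,0.4,0,0.4,0],[3,0.9,0,0.5,0],[4,1.5,0,0.7,0]]]'; python3 -m inch '[[[4.3,0.8,0,0.1,0],[4.3,1.6,0,0.4,0],[4.3,2.4,0,0.7,0],[4.3,3.2,0,1.0,0],[4.3,3.8,0,1.4,0]]]'
python3 - <<'E'
from h import *
to((54,99,114))
p,d=grab('scene'); xsec('scene',d,'pics/u2.png')
c=p[150:330,240:420]; cv2.imwrite('pics/u1.png',cv2.resize(c[...,::-1],None,fx=3.3,fy=3.3,interpolation=cv2.INTER_CUBIC))
E
```

```text
clock: 17.55
eef_pos: [0.6228, 0.0273, 0.1359]
tool_rot: [0.593, 0.805, 0.001, -0.009]
ft_force: [0.5, -0.3, 1.2]
grip_width: 0.0397
clock: 18.18
eef_pos: [0.6114, 0.0643, 0.1224]
tool_rot: [0.593, 0.805, 0.001, -0.009]
ft_force: [0.9, -0.1, -0.0]
grip_width: 0.0431
t 18.18 cr(mm) [ 54.1  98.4 122.4] xang 107.2 (want 106.8) zdir [-0.013  0.012 -1.   ] F [ 0.9 -0.1 -0. ] w 43.1 j6 -0.20
(54, 99, 114) -> tool cm [ 0.05 -0.    0.84]
```

View pics/u2.png

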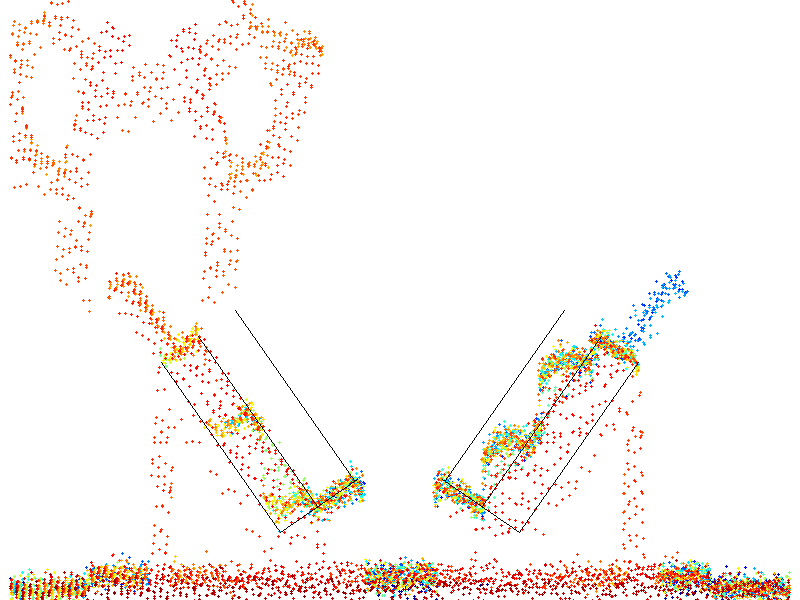

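View pics/u1.png

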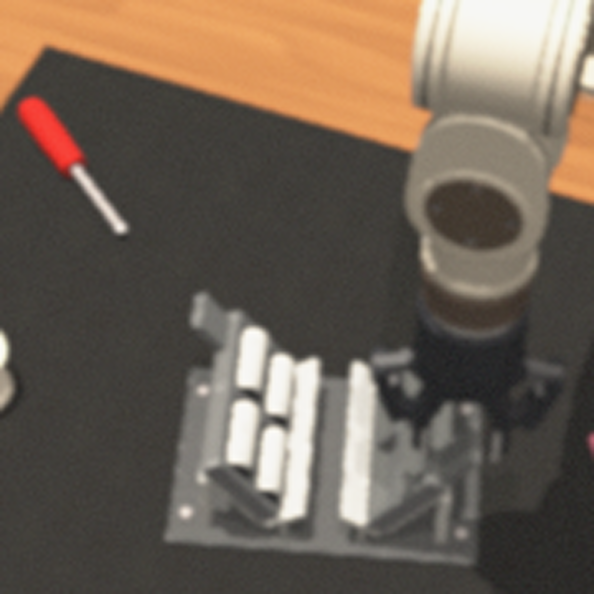

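A leans home on the left and B sits on the right with its cans. Next I retract straight up and check both views.

```bash
python3 -m inch '[[[4.3,0,0,-3,0],[4.3,0,0,-7,0],[4.3,0,0,-11,0],[4.3,4,0,-13,0],[4.3,9,0,-14,0]]]'; python3 -m inch '[[[4.3,5,-2,0,0],[4.3,10,-4,0,0],[4.3,15,-6,0,0],[4.3,20,-8,0,0],[4.3,25,-10,0,0]]]'; python3 -m inch '[[[4.3,3,-1,0,0],[4.3,5,-2,0,0],[4.3,5,-2,0,0],[4.3,5,-2,0,0],[4.3,5,-2,0,0]]]';python3 - <<'E'
from h import *
st()
p,d=grab('scene'); xsec('scene',d,'pics/v2.png')
p1,d1=grab('top'); xsec('top',d1,'pics/v4.png')
cv2.imwrite('pics/v1.png',np.hstack([cv2.resize(x[...,::-1],(400,400),interpolation=cv2.INTER_CUBIC) for x in(p[200:340,270:410],p1[150:280,235:365])]))
cv2.imwrite('pics/v3.png',p1[...,::-1])
for n,dd in(('scene',d),('top',d1)):
    for s,nm in((1,'A'),(-1,'B')):
        Q=tocr(pts(n,dd)).reshape(-1,3)[dd.ravel()>0];W=un(Q,s)
        T=W[(W[:,1]>.074)&(W[:,1]<.086)&(W[:,2]>-.003)&(W[:,2]<.021)&(abs(W[:,0])<.1)]
        print(n,nm,'top edge u %.1f x %s'%(1e3*np.median(T[:,1]),np.percentile(T[:,0],[1,99]).round(3)))
        if s<0:
            for xs in(-36,36):
                for uu in(19,57):
                    c=W[(abs(W[:,0]-xs/1e3)<.025)&(abs(W[:,1]-uu/1e3)<.006)]; print('  can',xs,uu,'top n %.1f (expect ~28)'%(1e3*np.percentile(c[:,2],80)))
E
```

```text
clock: 18.85
eef_pos: [0.5869, 0.149, 0.265]
tool_rot: [0.594, 0.804, 0.002, -0.009]
ft_force: [-0.2, 1.1, -0.8]
grip_width: 0.0428
clock: 19.48
eef_pos: [0.4168, 0.3597, 0.2699]
tool_rot: [0.594, 0.804, 0.002, -0.008]
ft_force: [0.2, 0.5, -0.6]
grip_width: 0.0427
clock: 20.1
eef_pos: [0.3838, 0.4009, 0.2708]
tool_rot: [0.595, 0.804, 0.002, -0.008]
ft_force: [-1.2, 0.4, -0.1]
grip_width: 0.0429
t 20.10 cr(mm) [-66.5 486.3 270.8] xang 107.0 (want 106.8) zdir [-0.01   0.014 -1.   ] F [-1.2  0.4 -0.1] w 42.9 j6 0.50
scene A top edge u 79.6 x [-0.072  0.075]
scene B top edge u 79.2 x [-0.073  0.074]
  can -36 19 top n 653.5 (expect ~28)
  can -36 57 top n 672.8 (expect ~28)
  can 36 19 top n 24.3 (expect ~28)
  can 36 57 top n 25.6 (expect ~28)
top A top edge u 80.0 x [-0.073  0.073]
top B top edge u 79.9 x [-0.073  0.073]
  can -36 19 top n 620.4 (expect ~28)
  can -36 57 top n 28.4 (expect ~28)
  can 36 19 top n 26.7 (expect ~28)
  can 36 57 top n 26.4 (expect ~28)
```

View pics/v1.png

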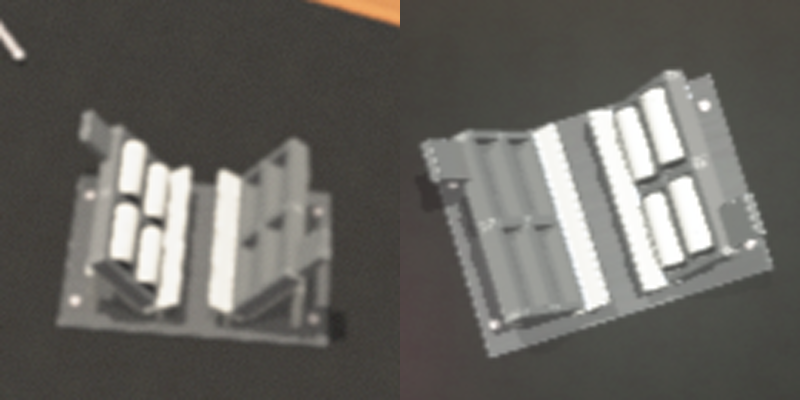

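View pics/v3.png

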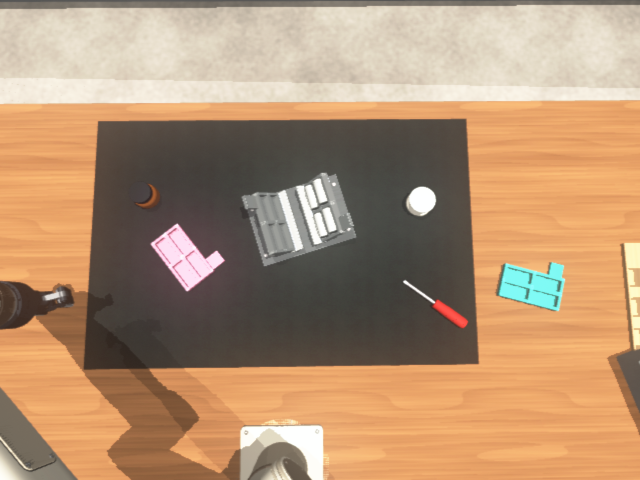

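View pics/v4.png

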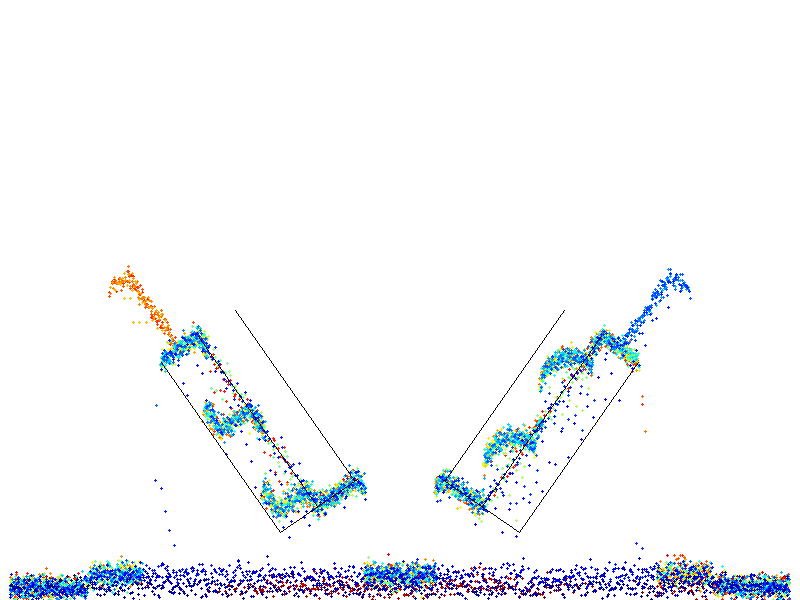

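Both views show tray A empty and face up on the left at top px (270,222). Tray B is on the right with four cans at (320,208). The spool (421,201), jar (146,195) and screwdriver (436,304) haven't moved.

```bash
python3 -c "
from workcell import ticket
print(ticket.job_done())"
```

```text
the job is handed in; nothing more can be done
None
```

The job is done and handed in at about 20 s of the 59 s allowed. The hand-in gives no verdict, so what follows rests on my own camera checks.

**What I did:** The tool could only shift and turn about its own axis. So I stood each tray upright with a finger, gripped it, set it on the other ledge and let it lean over.
- **Closing:** tray_b went face-down onto tray_a. The pair measured about 35.5 mm thick, under 0.04 rad off parallel, with the ends level along the valley.
- **Turning over:** the closed pair went to the right side, where it measured 34.9 mm thick and flush.
- **Separating:** I lifted tray_a off by its tab and leaned it face up on the left.

**Last checks, both cameras:**
- Both trays are on their rest lines: upper edges 79–80 mm up the slope, centred within about 2 mm.
- All four cans lie in tray_b's pockets in the pictures and the cross-section.
- The spool, jar and screwdriver are at the same pixels as at the start, and the arm is well clear.

**What was not clean:**
- While upright, tray_a slipped about 4–5 mm against tray_b, then realigned when the pair was set down.
- Lifting tray_a off pulled tray_b several millimetres up the slope; it slid back home.
- In my last can-height check, three of the eight readings were useless because stray bench points got in. The other five read 24–28 mm, where about 28 mm was expected. One lower can has no valid height reading, so for that one I relied on the pictures.

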